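# Hold the spring clip open on the price card

### The job

Squeeze the handles of the blue spring clip parked on the wooden slip box so that it opens, lift it off the box, and bring it down upright and wide open over the middle of the top edge of the orange-banded price card, one jaw in front and one behind, with the edge about half-way up inside the jaws and neither jaw touching the card. Finish while holding it there, squeezed wide open, so that I can slide the day's price slip in between jaw and card. Do not push the card, the slip box or anything else on the counter about.

Things in the scene. Friction and masses are not known exactly. Their poses are not given: they have to be found in the camera images.
- clip_mid (a point): blue steel bulldog clip, 75 mm high, about 60 g, the same either way round; this point: middle of its hinge axis, half-way up. x across the jaws (opening direction), y along the hinge, z up to the handles. A 10 mm thick spring coil lies on the hinge axis, inside the jaws. At the start it stands upright, clamped on the box's -x wall, wall top against the coil, hinge along the wall
- clip_grip (a point): point between the clip's two handle ends, 38 mm above the hinge; axes as clip_mid. The curled ends (6 mm thick, 34 mm long along y) are 54 mm apart over the outside when shut; the flaring handles end in them, nothing else is above the hinge. Pinch the ends together along x: about 7 N starts it, 12 N reaches the stop. They rise about 5 mm from the hinge as they close
- clip_lips (a point): point between the lower edges of the clip's two rolled jaw lips, 34 mm below the hinge when shut (2 to 4 mm less when open); axes as clip_mid. The jaws are 50 mm wide along y and hang down from the hinge
- clip_jaw (a joint): opening angle of one jaw from shut (rad); the other always opens equally. 0 shut, 0.42 stop, about 0.01 clamped on the box wall. Outside width over the handle ends / clear gap between the lips: 54/3 mm at 0, 38/15 at 0.2, 29/22 at 0.3, 19/28 at 0.42
- slip_box: open wooden box of spare price slips, loose, about 0.8 kg, 120 mm (its x) by 180 mm (its y) by 80 mm high, walls 4 mm thick; origin at the centre of its underside. The clip is parked on the top of its -x wall, up to 40 mm either side of the wall's middle. The slips stay below the rim
- card_orange_top (a point): middle of the top edge of the price card with the orange band, 130 mm above the counter. The card is an upright rigid board 140 mm wide (along y), 4 mm thick (along x), its top 25 mm orange on both faces; z is up
- card_orange: the orange-banded price card with its foot, loose, about 0.45 kg; wooden foot 70 mm (x) by 110 mm (y) by 22 mm high; origin at the centre of the foot's underside, the card stands on x = 0
- card_green: second price card, the same but with a green band, loose; origin at the centre of its underside; leave alone
- tray: black tray of dumplings, 160 x 200 mm, 45 mm high with the dumplings, loose, 0.9 kg; origin at the centre of its underside; leave alone
- sauce: amber sauce bottle with a red cap, 48 mm across, 140 mm high, loose; origin at the centre of its underside; leave alone
- packs: stack of clear take-away trays, 118 x 158 mm, 61 mm high, loose, 0.3 kg; origin at the centre of its underside; leave alone
There are look-alikes about, which are no part of the job. Of the things shaped like the part that bears clip_mid, the blue one is meant.

How it is judged:
By the outcome, as a careful person would: the job done as asked, in the order asked, and still so for the second after the job is handed in, while the arm keeps its last pose, push and grip.
It also fails if it takes over 35 s, if anything falls off the work surface, if the arm or the gripper's body presses on something with over 40 N, if the wrist force passes 120 N, or if a joint passes its speed limit or range.

### The arm

A 6-joint arm with a two-finger parallel gripper is mounted at the origin on the work surface. World frame = base frame: x ahead of the robot, y to its left, z up, the work surface at z = 0. Lengths are in mm, angles in rad, forces in N, time in s.
With the tool pointing down it reaches from about 300 to 750 mm from the base axis. Payload 8.5 kg.
Tool frame: the origin (TCP) lies at the very end of the fingers, on their centre line; the grasp point (between the pads) lies 19 mm behind it; z points along the fingers, x is the direction in which the jaws open and shut, and the axes are right-handed (so a half turn about z gives the same grasp; the last joint's range is limited). The gripper opens to 88 mm and grips with 3 to 60 N. Pads are 18 mm wide; open, the fingers measure 123 mm over their backs; the gripper's body (75 mm by 187 mm) begins 45 mm behind the grasp point.
Start: joints at [-1.426, 0.381, 1.297, -0, 1.464, -0.215], TCP at [193.641, -514.765, 208.248] pointing down, gripper open.
Joint ranges: [-3.11, 3.11], [-0.89, 2.33], [0.22, 2.48], [-1.42, 4.56], [0.17, 2.85], [-2.88, 2.88]. Speed limits (rad/s): [2.39, 2.39, 3.14, 3.14, 3.14, 3.14].

### API

Orientations are given as a unit quaternion [x, y, z, w].
In Python, from rig import manip gives the robot as it stands.
- The arm moves only by the tool apply_moves, never from a script. Its argument "motion" is a list of rows, each a list of 7 numbers: the closure in counts, from 0 (fully open) to 255 (shut), then the shift along the tool's x, y, z in m, then the turn, a rotation vector about the tool's x, y, z in rad. In form: [[jaw, dx, dy, dz, rx, ry, rz], ...]. A call has 1 to 8 rows; each row is the pose to reach, as a shift and turn from the pose commanded when the call began, along the tool's axes at that moment; what a row does not reach only later rows make up. A row lasts 1/8 s, in which the tool goes at most 62.5 mm and 10.7 degrees, less where a joint would pass 70% of its speed; a pose out of reach is approached as far as the arm can. A call with a gripper value outside its range is refused whole. The fingers move at their own pace and stop on an object; "grip_force" is the grip in N (left out, the last holds). Time passes only in rows, so rows that repeat a pose let the fingers close. It gives the time, the measured TCP pose, the force and the opening at its end, in the units of the state.
- manip.read_state(): the state, without advancing time (a new reading comes with each control period).
- manip.camera(name): name is "scene" or "top" or "wrist"; returns a dict with "img" (480x640x3 uint8, red, green, blue), "camera_matrix" (3x3 intrinsics, pixels), "dist" ([k1, k2, p1, p2, k3] as OpenCV has them; the pictures are not rectified), "R" (3x3) and "t" (3): a world point X has camera coordinates R X + t; the wrist camera has in their place "mount" (4x4, takes a point from camera to tool coordinates, whose origin is the TCP and whose axes are the tool frame's). Camera axes: x right, y down, z forward; pixel columns grow to the right and rows downward; lengths in mm; the calibration is good to about 2 mm. A picture is of the moment at which its call begins: read the wrist's pose just before it. There is no depth.
- manip.job_done(): hands the job in, once; it reports no verdict.
The state is a dict: "t": time; "q": joint angles; "joint_vel": joint speeds; "effort": joint torques, N m; "tool_pos": TCP position; "ee_rot": TCP orientation; "wrist_force": force on the tool from outside, world axes, zero at the start; "ft_torque": the same for the moment, N m; "width": finger opening in mm.
Only numpy, scipy, OpenCV 4.12 (cv2) and the standard library are available. Lean on these libraries where they do the work, as an engineer would, in place of code of your own. Each camera call takes 0.05 s, during which the arm holds its last target.

## Working session

There is one attempt and no reset: what is moved stays moved. The work goes in short steps, Python scripts to look and compute and a tool call to move; the robot and the scene stay as the last step left them, time stands still between calls to the robot, and variables do not carry over. Pictures are saved under pics/ and viewed, and the job is handed in when it is done.

Besides the shell and the picture viewer there is one more tool, called after "Emit:" as name(argument=value, ...), one argument or row to a line, values as JSON. apply_moves: Moves the arm, as the interface text tells. Its arguments: {"type":"object","properties":{"motion":{"type":"array","items":{"type":"array","items":{"type":"number"}}},"grip_force":{"type":"number"}},"required":["motion"]}

```bash
ls; mkdir -p pics
cat > h.py <<'E'
import numpy as np, cv2, pickle, json
from scipy.spatial.transform import Rotation as Ro
from rig import manip
def shot(name,fn):
    s=manip.read_state(); c=manip.camera(name)
    cv2.imwrite(f'pics/{fn}.png',c['img'][:,:,::-1])
    if 'mount' in c:
        T=np.eye(4);T[:3,:3]=Ro.from_quat(s['ee_rot']).as_matrix();T[:3,3]=s['tool_pos']
        W=T@np.array(c['mount']); c['R']=W[:3,:3].T; c['t']=-W[:3,:3].T@W[:3,3]
    c['s']=s
    pickle.dump(c,open(f'pics/{fn}.pkl','wb')); return c
def load(fn): return pickle.load(open(f'pics/{fn}.pkl','rb'))
def ray(c,px):
    p=cv2.undistortPoints(np.array(px,float).reshape(-1,1,2),np.array(c['camera_matrix'],float),np.array(c['dist'],float)).reshape(-1,2)
    d=np.c_[p,np.ones(len(p))]@np.array(c['R']); d/=np.linalg.norm(d,axis=1)[:,None]
    return -np.array(c['R']).T@np.array(c['t']).ravel(), d
def onz(c,px,z):
    o,d=ray(c,px); return o+d*((z-o[2])/d[:,2])[:,None]
def tri(cs,pxs):
    A=np.zeros((3,3));b=np.zeros(3);L=[]
    for c,p in zip(cs,pxs):
        o,d=ray(c,[p]);P=np.eye(3)-np.outer(d[0],d[0]);A+=P;b+=P@o;L.append((o,P))
    X=np.linalg.solve(A,b); return X,[np.linalg.norm(P@(X-o)) for o,P in L]
def proj(c,X):
    return cv2.projectPoints(np.array(X,float).reshape(-1,1,3),cv2.Rodrigues(np.array(c['R']))[0],np.array(c['t'],float),np.array(c['camera_matrix'],float),np.array(c['dist'],float))[0].reshape(-1,2)
E
python3 - <<'E'
from h import *
print(manip.read_state())
for n in('scene','top','wrist'):
    c=shot(n,n+'0'); print(n,-np.array(c['R']).T@np.array(c['t']).ravel(),np.array(c['R'])[2],c['camera_matrix'][0][0])
E
```

```text
pics
{'t': 0.0, 'q': array([-1.42629652e+00,  3.81181182e-01,  1.29826053e+00, -1.08773580e-05,
        1.46357480e+00, -2.15286961e-01]), 'joint_vel': array([-1.73328826e-04,  2.38329484e-04,  2.15552982e-03,  1.24989199e-03,
        1.98589381e-03,  5.14347878e-06]), 'effort': array([ 3.97194708e-04, -4.37925446e+01, -2.24553806e+01,  7.13865319e-02,
        3.52807576e-02, -1.11002605e-04]), 'tool_pos': array([ 193.59532787, -514.45849687,  207.64582783]), 'ee_rot': array([ 8.22215020e-01, -5.69176559e-01, -4.89237856e-04, -5.17223516e-04]), 'wrist_force': array([0.00692251, 0.37206557, 0.46870366]), 'ft_torque': array([ 0.03023654, -0.01303036, -0.03098631]), 'width': 88.00753112223421}
scene [ 902.02554556 -410.88569488  947.58999981] [-0.35258697  0.38804751 -0.85152895] 552.9654361699625
top [ 388.41768562  -27.79990623 1159.37254855] [ 0.12773842  0.02424192 -0.99151159] 545.5716047855718
wrist [ 259.29423812 -491.34539507  385.15221214] [-0.25396448 -0.09403976 -0.96263107] 353.9096176842073
```

View pics/scene0.png

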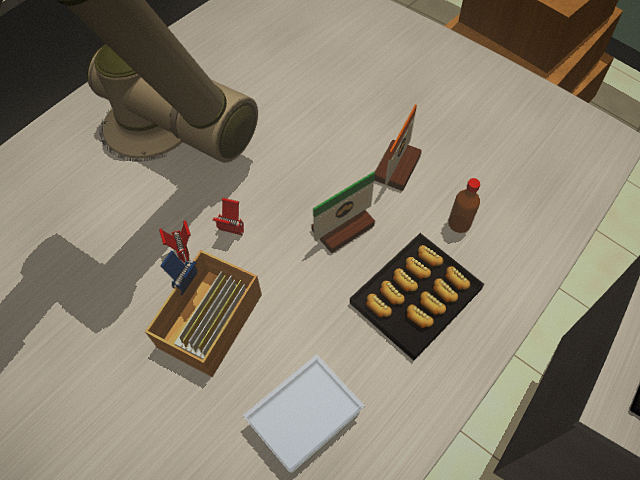

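View pics/top0.png

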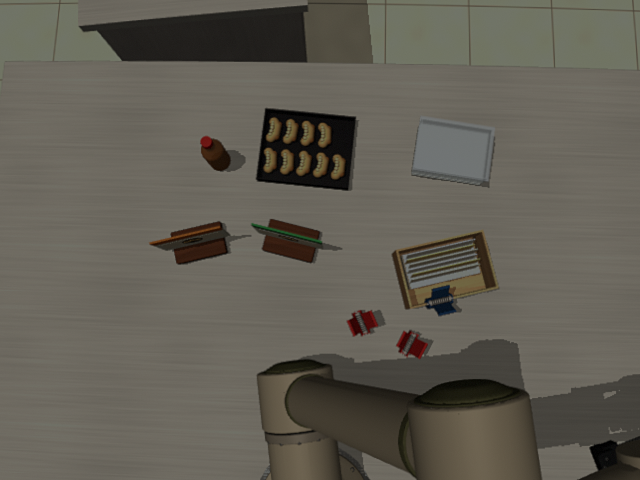

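View pics/wrist0.png

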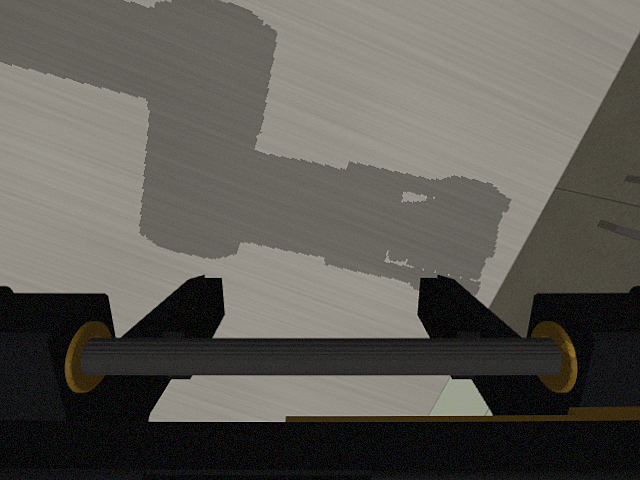

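The candidates are a blue clip at top (441,300) / scene (180,270), and red clips at top (362,322) and (412,344). The blue one sits on the box wall, so it fits the description. I'll enlarge that area to confirm, and the cards too.

Run:
```python
import cv2,numpy as np
t=cv2.imread('pics/top0.png');s=cv2.imread('pics/scene0.png')
f=lambda i,x,y,w,h,k:cv2.resize(i[y:y+h,x:x+w],None,fx=k,fy=k,interpolation=cv2.INTER_CUBIC)
cv2.imwrite('pics/c1.png',np.hstack([f(t,385,225,120,90,3.3),f(s,140,210,120,90,3.3)]))
cv2.imwrite('pics/c2.png',np.hstack([f(t,145,205,100,75,4),f(s,360,100,80,75,4)][:2]))
```

```text
(no output)
```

View pics/c1.png

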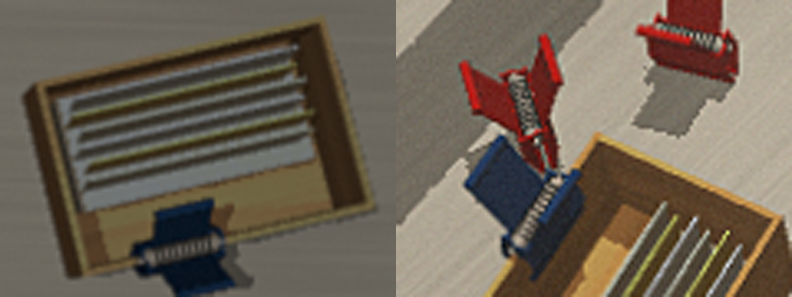

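View pics/c2.png

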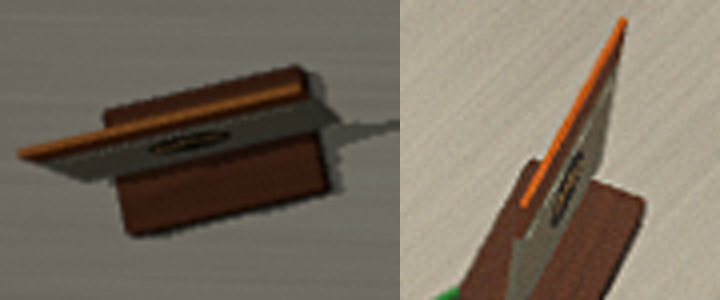

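Run:
```python
from h import *
t=load('top0');s=load('scene0')
r=onz(t,[(392.6,252.9),(482.6,230.5),(498.6,287.7),(406.2,308.6)],80);print('rim',r.round(1));print(np.linalg.norm(np.diff(r,axis=0),axis=1),r.mean(0))
d=r[3]-r[2];print('wall ang',np.degrees(np.arctan2(d[1],d[0])), (r[2]+r[3])/2)
for a in((416,105),(391,151)):
  for b in((150,243.7),(220.5,226.7)): print('card',a,b,tri([s,t],[a,b]))
print(onz(t,[(150,243.7),(220.5,226.7)],130))
print('spring', onz(t,[(421,301),(453,297.5),(441,299)],85))
print(onz(t,[(362,322),(412,344)],40))
print('green',onz(t,[(251,224),(322,243)],130), 'bottle',onz(t,[(207,142)],140), 'orangefoot',onz(t,[(172,233),(220,222),(227,253),(177,263)],22))
```

```text
rim [[ 509.5 -144.3   80. ]
 [ 558.5 -323.6   80. ]
 [ 445.2 -353.8   80. ]
 [ 400.2 -171.9   80. ]]
[185.90556194 117.32251493 187.40792153] [ 478.33147079 -248.40351282   80.        ]
wall ang 103.88934090450157 [ 422.66350844 -262.88559742   80.        ]
card (416, 105) (150, 243.7) (array([512.78495083, 329.02685555, 126.66312484]), [np.float64(2.0059148153277717), np.float64(2.0059148153276913)])
card (416, 105) (220.5, 226.7) (array([553.24368308, 188.47035515, 252.18394676]), [np.float64(33.20659767953303), np.float64(33.20659767953307)])
card (391, 151) (150, 243.7) (array([504.52257471, 340.48678965, -12.73168795]), [np.float64(39.687691095605736), np.float64(39.68769109560593)])
card (391, 151) (220.5, 226.7) (array([548.49594368, 192.80177428, 129.87815404]), [np.float64(2.1918543247338844), np.float64(2.191854324733906)])
[[511.00435927 326.27834935 130.        ]
 [546.97076149 191.08394983 130.        ]]
spring [[ 415.55577671 -200.07132009   85.        ]
 [ 423.78249648 -262.65934301   85.        ]
 [ 420.33486942 -239.16861653   85.        ]]
[[ 371.43556856  -87.86014252   40.        ]
 [ 329.76787767 -189.49505889   40.        ]]
green [[553.46497875 132.44248573 130.        ]
 [519.78745877  -4.65003828 130.        ]] bottle [[711.65694709 223.91330873 140.        ]] orangefoot [[547.85382264 317.39769138  22.        ]
 [573.68324211 215.61914713  22.        ]
 [507.83307102 197.50030722  22.        ]
 [484.14289273 302.84733478  22.        ]]
```

```bash
cat >> h.py <<'E'
def cmd(target,yaw_deg):
    s=manip.read_state(); R=Ro.from_quat(s['ee_rot'])
    x=np.array([np.cos(np.radians(yaw_deg)),np.sin(np.radians(yaw_deg)),0]);z=np.array([0,0,-1.]);y=np.cross(z,x)
    Rt=Ro.from_matrix(np.c_[x,y,z])
    print('shift m',R.inv().apply(np.array(target)-s['tool_pos']).round(5)/1000,'turn',(R.inv()*Rt).as_rotvec().round(4),'pos',s['tool_pos'].round(2),'yaw',np.degrees(np.arctan2(*R.as_matrix()[[1,0],0])).round(2),'z',R.as_matrix()[:,2].round(4))
E
python3 - <<'E'
from h import *
print(np.array(load('wrist0')['mount']).round(2))
cmd([420,-239,230],14)
E
```

```text
[[   1.     -0.     -0.      1.24]
 [   0.      0.96    0.27  -69.68]
 [   0.     -0.27    0.96 -177.41]
 [   0.      0.      0.      1.  ]]
shift m [-0.17822284 -0.30890371 -0.02193193] turn [-9.0000e-04  6.0000e-04 -1.4553e+00] pos [ 193.63 -514.55  207.83] yaw -69.38 z [-2.e-04  1.e-03 -1.e+00]
```

Emit:
apply_moves(
  motion=[
    [0,-0.178,-0.309,-0.022,0,0,-1.455],
    [0,-0.178,-0.309,-0.022,0,0,-1.455],
    [0,-0.178,-0.309,-0.022,0,0,-1.455],
    [0,-0.178,-0.309,-0.022,0,0,-1.455],
    [0,-0.178,-0.309,-0.022,0,0,-1.455],
    [0,-0.178,-0.309,-0.022,0,0,-1.455],
    [0,-0.178,-0.309,-0.022,0,0,-1.455],
    [0,-0.178,-0.309,-0.022,0,0,-1.455],
  ],
)

```text
t: 1.15
tool_pos: [420.4, -238.7, 230.1]
ee_rot: [0.992, 0.125, -0.0, -0.0]
wrist_force: [-0.2, -0.3, -0.7]
width: 87.5
```

Run:
```python
from h import *
cmd([420,-239,230],14)
c=shot('wrist','w1');print(c['s']['q'],c['s']['joint_vel'].round(3)); shot('top','top1'); shot('scene','scene1')
```

```text
shift m [-5.0514e-04  2.0684e-04  9.1790e-05] turn [-0.0003  0.0003  0.0063] pos [ 420.44 -238.67  230.09] yaw 14.36 z [-4.e-04  3.e-04 -1.e+00]
[-7.61778276e-01  2.47219354e-01  1.43155319e+00 -6.02811916e-05
  1.46325423e+00 -1.01242296e+00] [-1.600e-02  2.000e-03 -1.000e-03 -1.000e-03 -0.000e+00 -1.117e+00]
```

View pics/w1.png

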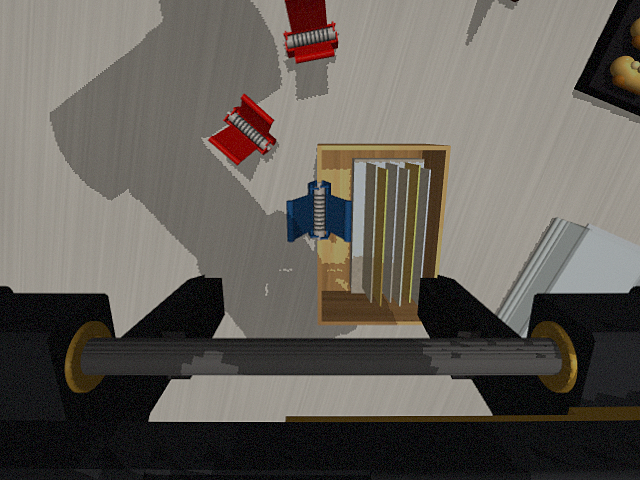

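The wrist picture shows the blue clip at (320,210) on the box wall nearest the robot, but the last joint was still turning. I'll retake it now that the arm has settled.

Run:
```python
from h import *
c=shot('wrist','w2');cmd([420,-239,230],14);print(c['s']['joint_vel'].round(3))
i=c['img'][:,:,::-1]
cv2.imwrite('pics/w2c.png',cv2.resize(i[135:335,270:470],None,fx=3,fy=3,interpolation=cv2.INTER_CUBIC))
```

```text
shift m [-1.4900e-05 -3.9252e-04  1.2468e-04] turn [-0.0003  0.0001 -0.0036] pos [ 420.11 -239.38  230.12] yaw 13.79 z [-2.e-04  2.e-04 -1.e+00]
[-0.004  0.    -0.003  0.001 -0.002  0.03 ]
```

View pics/w2c.png

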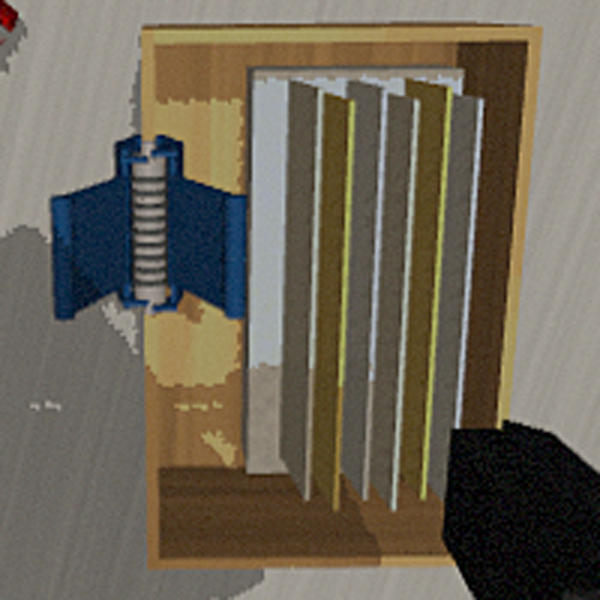

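The crop shows the two handle ends as outer edges at crop x≈52 and x≈246, y 196–319. The coil sits at (149,230) and the wall's outer top edge runs from (142,28) to (150,567).

Run:
```python
from h import *
c=load('w2');f=lambda p:np.array(p)/3+[270,135]-.33
h=onz(c,f([(52,197),(54.5,320),(246.5,195),(243.5,318)]),123)
print(h.round(1), h.mean(0))
print('dist',np.linalg.norm(h[0]-h[2]),np.linalg.norm(h[1]-h[3]),np.linalg.norm(h[0]-h[1]))
for a,b in((0,1),(2,3)):
  d=h[a]-h[b]; print(np.degrees(np.arctan2(d[1],d[0])))
d=(h[2]+h[3]-h[0]-h[1]);print('xang',np.degrees(np.arctan2(d[1],d[0])))
w=onz(c,f([(142,28),(150,567),(541,28),(500,567)]),80);print(w.round(1))
for a,b in((0,1),(2,3)):
  d=w[a]-w[b]; print('wall',np.degrees(np.arctan2(d[1],d[0])),np.linalg.norm(d))
s=onz(c,f([(149,160),(150,300),(149,230)]),90);print('coil',s.round(1));d=s[0]-s[1];print(np.degrees(np.arctan2(d[1],d[0])))
R=Ro.from_quat(c['s']['ee_rot']).as_matrix()
```

```text
[[ 389.4 -228.5  123. ]
 [ 397.5 -262.3  123. ]
 [ 440.5 -215.4  123. ]
 [ 448.7 -249.1  123. ]] [ 419.04088618 -238.80188443  123.        ]
dist 52.68879416385158 52.86964771664215 34.78962582289294
103.48266663194798
103.77986679518544
xang 14.416262714652776
[[ 402.4 -180.5   80. ]
 [ 447.6 -354.9   80. ]
 [ 518.5 -151.9   80. ]
 [ 565.1 -326.2   80. ]]
wall 104.51867703705967 180.12307522767
wall 104.97092980837226 180.41933845696786
coil [[ 413.6 -217.    90. ]
 [ 424.2 -259.3   90. ]
 [ 418.6 -237.8   90. ]]
104.1521082012496
```

Run:
```python
from h import *
cmd([419,-238.7,165],14.3)
```

```text
shift m [-0.00090578 -0.00090496  0.06512494] turn [-0.0003  0.0001 -0.0088] pos [ 420.11 -239.38  230.12] yaw 13.79 z [-2.e-04  2.e-04 -1.e+00]
```

Emit:
apply_moves(
  motion=[
    [0,-0.001,-0.001,0.06,0,0,-0.008],
    [0,-0.001,-0.001,0.065,0,0,-0.008],
    [0,-0.001,-0.001,0.065,0,0,-0.008],
  ],
)

```text
t: 1.72
tool_pos: [419.4, -239.2, 166.4]
ee_rot: [0.992, 0.125, 0.0, 0.0]
wrist_force: [-0.3, -0.1, -0.2]
width: 88.2
```

Run:
```python
from h import *
cmd([419,-238.7,165],14.3)
c=shot('wrist','w3');print(c['s']['joint_vel'].round(3))
i=c['img'][:,:,::-1]
cv2.imwrite('pics/w3c.png',cv2.resize(i[150:350,220:420],None,fx=3,fy=3,interpolation=cv2.INTER_CUBIC))
```

```text
shift m [-0.00027014 -0.00056954  0.00142808] turn [ 0.0008 -0.0005  0.001 ] pos [ 419.4  -239.18  166.43] yaw 14.36 z [ 7.e-04 -7.e-04 -1.e+00]
[ 0.001 -0.018 -0.024 -0.    -0.001 -0.007]
```

View pics/w3c.png

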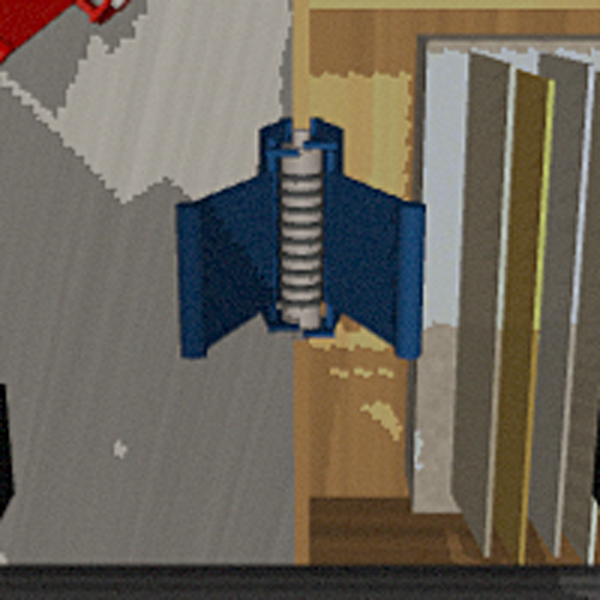

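Run:
```python
from h import *
a=load('w2');b=load('w3')
f=lambda p:np.array(p)/3+[270,135]-.33
g=lambda p:np.array(p)/3+[220,150]-.33
A=f([(52,197),(54.5,320),(246.5,195),(243.5,318),(149,160),(150,300)]);B=g([(177,203),(181,357),(425,205),(421,357),(301,152),(302,328)])
for p,q in zip(A,B):
  X,e=tri([a,b],[p,q]);print(X.round(1),np.round(e,1))
for z in(119,123):
  h=onz(b,B[:4],z); d=(h[2]+h[3]-h[0]-h[1]);print(h.mean(0).round(2),'w',np.linalg.norm(h[0]-h[2]),np.linalg.norm(h[1]-h[3]),'L',np.linalg.norm(h[0]-h[1]),'xang',np.degrees(np.arctan2(d[1],d[0])))
  for i,j in((0,1),(2,3)):
    d=h[i]-h[j]; print(np.degrees(np.arctan2(d[1],d[0])))
R=Ro.from_quat(b['s']['ee_rot']).as_matrix()
# mask edges per column within handle rows
i=b['img'].astype(int); m=(i[:,:,2]>i[:,:,0]*1.5+10)
for r in range(220,268,6):
  c=np.where(m[r])[0]; print(r,c.min(),c.max())
# pads
T=b['s']['tool_pos']
print('pad px',proj(b,[T+R@[44,0,-5],T+R@[-44,0,-5]]))
```

```text
[ 389.1 -228.8  120.8] [0.2 0.2]
[ 397.5 -262.3  122.9] [0. 0.]
[ 440.1 -215.1  125.1] [0.1 0.1]
[ 448.5 -248.4  125.3] [0.2 0.2]
[ 413.7 -218.1   82.7] [0.1 0.1]
[ 423.2 -254.7  106.6] [0.1 0.1]
[ 419.3  -240.02  119.  ] w 53.82067432870495 54.26718950845985 L 35.67325101305348 xang 14.067972319916217
103.91518696758658
104.63939553597115
[ 419.   -238.82  123.  ] w 52.862941009407834 53.30151049783585 L 35.03844921004767 xang 14.067972319916203
103.91518696758655
104.6393955359712
220 279 361
226 279 361
232 279 360
238 280 360
244 280 360
250 280 360
256 280 360
262 281 359
pad px [[404.80054568 271.82651392]
 [236.15746677 271.95634549]]
```

The handles triangulate to z≈123, and the clip centre is at (419.0, -238.8) with yaw ≈14.2°. I'll descend around the handles with the fingers open.

Run:
```python
from h import *
cmd([419,-238.8,106],14.2)
```

```text
shift m [-0.00059629 -0.00088938  0.0609602 ] turn [ 0.0022 -0.0014  0.0031] pos [ 419.68 -239.41  166.96] yaw 14.38 z [ 0.0019 -0.0018 -1.    ]
```

Emit:
apply_moves(
  motion=[
    [40,0,-0.0005,0.035,0,0,0],
    [60,0,-0.0005,0.059,0,0,0],
    [60,0,-0.0005,0.059,0,0,0],
    [60,0,-0.0005,0.059,0,0,0],
  ],
  grip_force=30,
)

```text
t: 2.28
tool_pos: [419.7, -238.9, 108.0]
ee_rot: [0.992, 0.126, 0.001, 0.001]
wrist_force: [-0.7, -1.3, -0.3]
width: 67.4
```

Run:
```python
from h import *
for k in range(3):
  c=shot('wrist','w4');print(c['s']['tool_pos'],c['s']['wrist_force'].round(2),c['s']['width'],c['s']['joint_vel'].round(3))
cmd([419,-238.8,106],14.2)
i=c['img'][:,:,::-1]
cv2.imwrite('pics/w4c.png',cv2.resize(i[180:380,220:420],None,fx=3,fy=3,interpolation=cv2.INTER_CUBIC))
```

```text
[ 419.68353655 -238.90841436  107.97362932] [-0.72 -1.25 -0.32] 67.36455603763893 [ 0.    -0.002  0.005 -0.002 -0.007 -0.001]
[ 419.64054761 -238.85388092  107.91796645] [-0.42  0.19  0.05] 67.45700846243365 [-0.001  0.001  0.008 -0.002 -0.008 -0.002]
[ 419.48911397 -238.7348438   107.70137242] [-0.65  0.47  0.03] 67.43403887800216 [-0.     0.003  0.009 -0.    -0.006 -0.001]
shift m [-0.00038883  0.00010135  0.00144529] turn [ 0.002  -0.0012  0.0041] pos [ 419.35 -238.6   107.45] yaw 14.44 z [ 0.0017 -0.0016 -1.    ]
```

View pics/w4c.png

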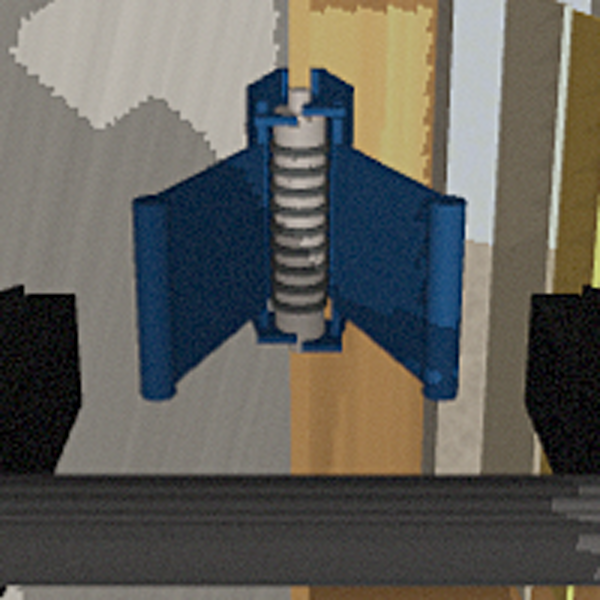

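Emit:
apply_moves(
  motion=[
    [86,-0.0002,0,0,0,0,0],
    [86,-0.0002,0,0,0,0,0],
    [86,-0.0002,0,0,0,0,0],
    [86,-0.0002,0,0,0,0,0],
  ],
)

```text
t: 2.92
tool_pos: [418.6, -238.2, 106.2]
ee_rot: [0.992, 0.126, -0.0, -0.0]
wrist_force: [0.5, 1.0, 0.2]
width: 58.1
```

Run:
```python
from h import *
for k in range(2):
  c=shot('wrist','w5');print(c['s']['tool_pos'],c['s']['wrist_force'].round(2),c['s']['width'],c['s']['joint_vel'].round(3))
cmd([419,-238.8,106],14.2)
i=c['img'][:,:,::-1]
cv2.imwrite('pics/w5c.png',cv2.resize(i[180:380,220:420],None,fx=3,fy=3,interpolation=cv2.INTER_CUBIC))
```

```text
[ 418.64260675 -238.1941671   106.23021492] [0.53 0.95 0.19] 58.05532540855945 [-0.001 -0.    -0.    -0.001 -0.003 -0.   ]
[ 418.65213377 -238.20747235  106.24592186] [-0.33  0.55 -0.07] 58.668265179736984 [-0.     0.001  0.    -0.001  0.001 -0.   ]
shift m [0.0001941  0.00067553 0.0002288 ] turn [-0.0001  0.      0.0041] pos [ 418.64 -238.19  106.23] yaw 14.44 z [-0.e+00  1.e-04 -1.e+00]
```

View pics/w5c.png

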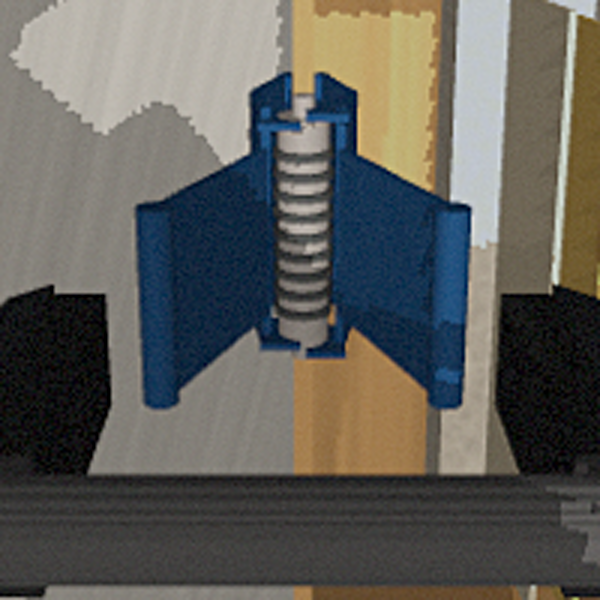

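Run:
```python
from h import *
b=load('w5');R=Ro.from_quat(b['s']['ee_rot']).as_matrix();T=b['s']['tool_pos']
p=proj(b,[T+R@[29,-9,-17],T+R@[29,9,-17],T+R@[29,-9,0],T+R@[29,9,0],T+R@[0,0,-17]]);print((p-[220,180]+.33)*3)
g=lambda p:np.array(p)/3+[220,180]-.33
h=onz(b,g([(136,205),(145,407),(470,205),(463,407)]),123)
print(h.mean(0),np.linalg.norm(h[0]-h[2]),np.linalg.norm(h[1]-h[3]),np.linalg.norm(h[0]-h[1]))
```

```text
[[482.8420669  251.94512806]
 [477.86733088 354.33676935]
 [467.09830436 218.30088788]
 [462.96453992 312.84513106]
 [302.41541755 304.06022805]]
[ 419.06587285 -239.09152789  123.        ] 53.06607404511038 53.451931733374586 35.64110572068508
```

Run:
```python
from h import *
b=load('w5');i=b['img'][:,:,::-1].astype(float)/255
o=(i**0.35*255).astype(np.uint8)[150:450,60:580]
cv2.imwrite('pics/w5g.png',cv2.resize(o,None,fx=1.5,fy=1.5,interpolation=cv2.INTER_CUBIC))
c=shot('scene','scene5')
i=c['img'][:,:,::-1].astype(float)/255
cv2.imwrite('pics/s5g.png',cv2.resize((i**0.6*255).astype(np.uint8)[150:350,80:300],None,fx=3,fy=3,interpolation=cv2.INTER_CUBIC))
```

```text
(no output)
```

View pics/w5g.png

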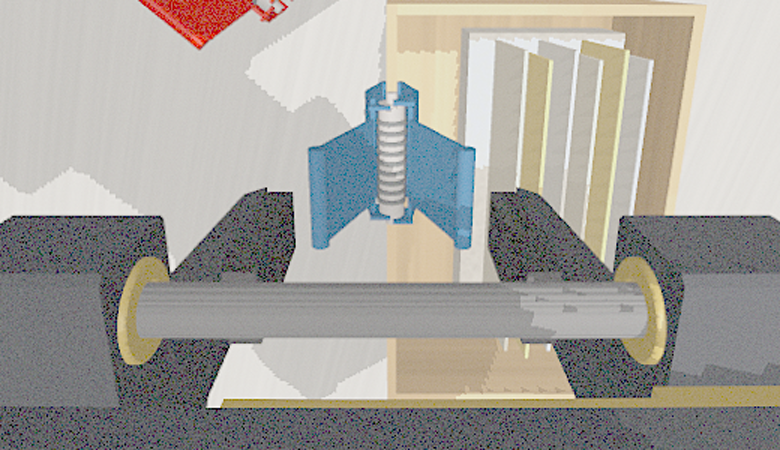

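View pics/s5g.png

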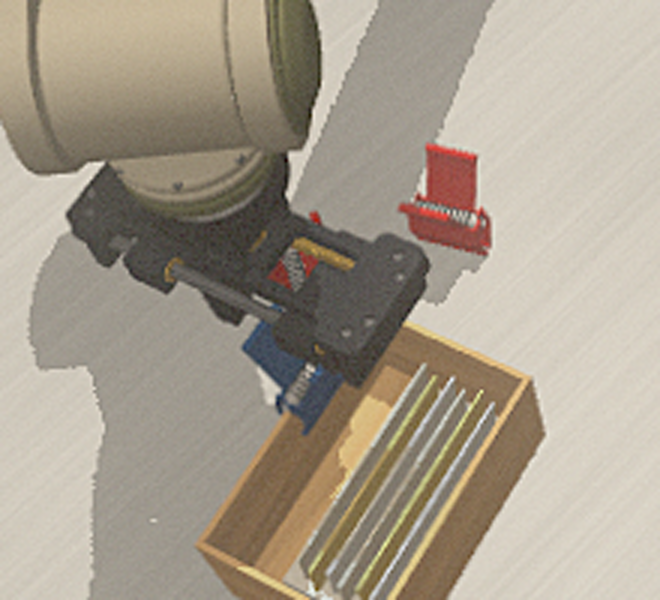

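Run:
```python
from h import *
def draw(c,o,fn,off,k,T,R,half):
  o=o.copy()
  for z,col in((0,(0,0,255)),(-19,(0,255,255)),(-28,(0,255,0)),(-64,(255,0,255))):
   for s in(-1,1):
    q=[T+R@[s*half,-9,z],T+R@[s*half,9,z],T+R@[s*(half+17.5),9,z],T+R@[s*(half+17.5),-9,z]]
    p=((proj(c,q)-off)*k).astype(int); cv2.polylines(o,[p.reshape(-1,1,2)],True,col,1)
  cv2.imwrite(fn,o)
b=load('w5');T=b['s']['tool_pos'];R=Ro.from_quat(b['s']['ee_rot']).as_matrix()
draw(b,cv2.imread('pics/w5g.png'),'pics/w5d.png',[60,150],1.5,T,R,29.2)
c=load('scene5');draw(c,cv2.imread('pics/s5g.png'),'pics/s5d.png',[80,150],3,T,R,29.2)
t=shot('top','top5');i=(t['img'][:,:,::-1].astype(float)/255)**.5*255
o=cv2.resize(i.astype(np.uint8)[200:400,350:550],None,fx=3,fy=3,interpolation=cv2.INTER_CUBIC)
draw(t,o,'pics/t5d.png',[350,200],3,T,R,29.2)
```

```text
(no output)
```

View pics/w5d.png

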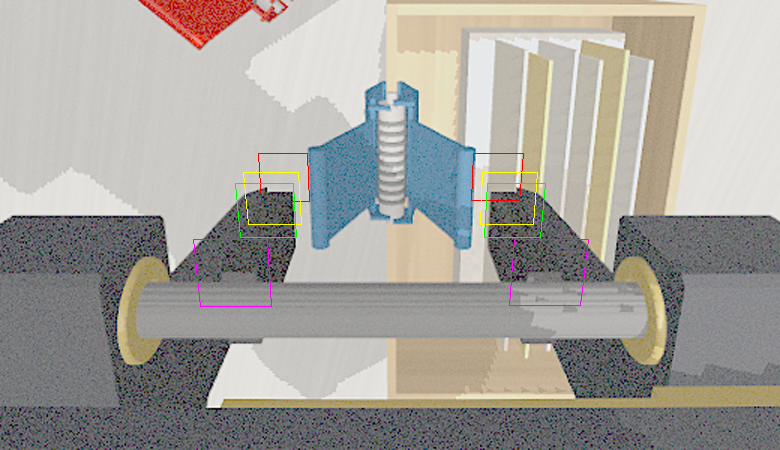

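View pics/s5d.png

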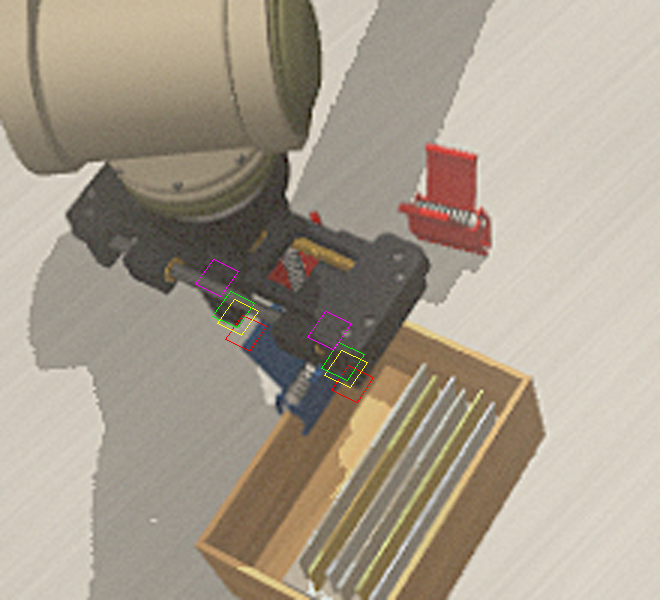

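View pics/t5d.png

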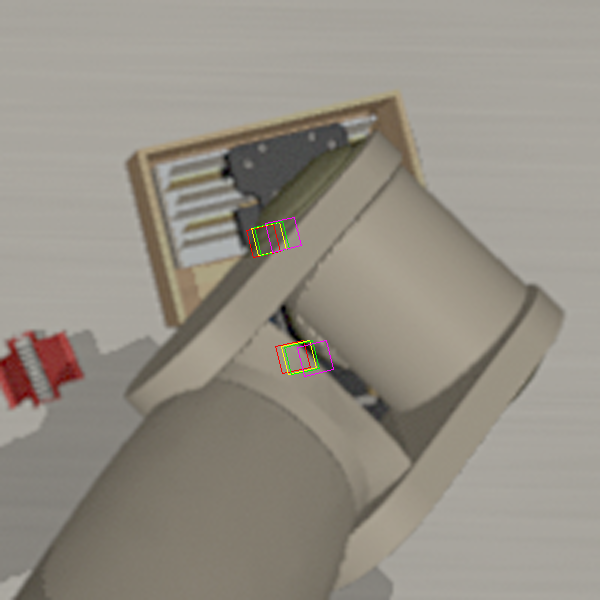

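The wrist and scene pictures show the drawn fingers ending about 25 mm short of the stated TCP. A gentle 3 N closing at this height will show whether the pads really are at handle height: they should stop at about 54 mm.

Emit:
apply_moves(
  motion=[
    [96,0,0,0,0,0,0],
    [100,0,0,0,0,0,0],
    [104,0,0,0,0,0,0],
    [104,0,0,0,0,0,0],
  ],
  grip_force=3,
)

```text
t: 3.62
tool_pos: [418.6, -238.2, 106.2]
ee_rot: [0.992, 0.126, 0.0, -0.0]
wrist_force: [0.3, -0.1, -0.8]
width: 52.1
```

Run:
```python
from h import *
for k in range(2):
  c=shot('wrist','w6');print(c['s']['tool_pos'],c['s']['wrist_force'].round(2),c['s']['width'],c['s']['ft_torque'].round(3))
i=(c['img'][:,:,::-1].astype(float)/255)**.5*255
cv2.imwrite('pics/w6c.png',cv2.resize(i.astype(np.uint8)[180:380,220:420],None,fx=3,fy=3,interpolation=cv2.INTER_CUBIC))
```

```text
[ 418.64929746 -238.2010445   106.24025823] [ 0.34 -0.09 -0.77] 52.13518147118189 [-0.007 -0.162  0.006]
[ 418.66223609 -238.20706641  106.24640243] [0.55 0.76 0.07] 52.422606069202644 [-0.053 -0.115  0.001]
```

View pics/w6c.png

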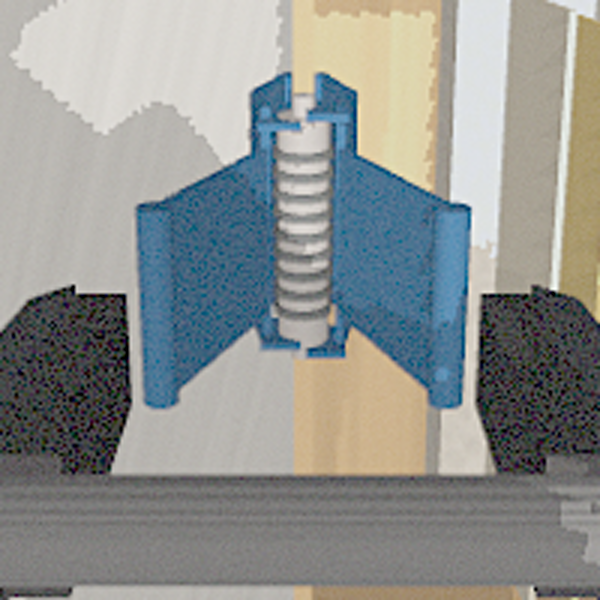

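Emit:
apply_moves(
  motion=[
    [112,0,0,0,0,0,0],
    [116,0,0,0,0,0,0],
    [116,0,0,0,0,0,0],
  ],
  grip_force=3,
)

```text
t: 4.1
tool_pos: [418.6, -238.2, 106.2]
ee_rot: [0.992, 0.126, -0.0, -0.0]
wrist_force: [0.4, -0.6, 0.3]
width: 47.7
```

Run:
```python
from h import *
for k in range(2):
  c=shot('wrist','w7');print(c['s']['tool_pos'],c['s']['wrist_force'].round(2),c['s']['width'],c['s']['ft_torque'].round(3))
i=(c['img'][:,:,::-1].astype(float)/255)**.5*255
cv2.imwrite('pics/w7c.png',cv2.resize(i.astype(np.uint8)[180:380,220:420],None,fx=3,fy=3,interpolation=cv2.INTER_CUBIC))
```

```text
[ 418.63952647 -238.20630508  106.2428558 ] [ 0.38 -0.65  0.3 ] 47.74909074707221 [-0.06  -0.083  0.014]
[ 418.65217712 -238.20416544  106.25628629] [-0.27 -0.15 -0.23] 48.258206103314414 [-0.048 -0.056  0.006]
```

View pics/w7c.png

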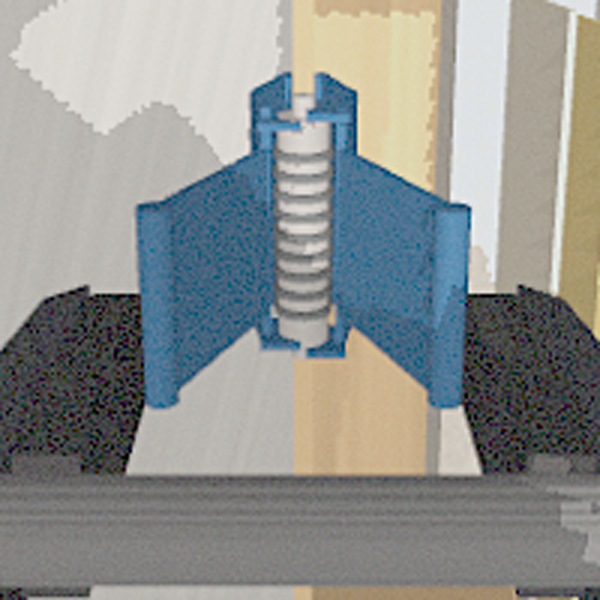

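Run:
```python
from h import *
b=load('w7');print(b['dist'],b['camera_matrix'],np.array(b['mount']).round(3))
i=(b['img'][:,:,::-1].astype(float)/255)**.4*255
cv2.imwrite('pics/w7z.png',cv2.resize(i.astype(np.uint8)[260:330,240:340],None,fx=8,fy=8,interpolation=cv2.INTER_NEAREST))
```

```text
[-0.01249373  0.          0.          0.          0.        ] [[353.90961768   0.         320.69697239]
 [  0.         353.90961768 235.22310232]
 [  0.           0.           1.        ]] [[ 1.00000e+00 -1.00000e-03  0.00000e+00  1.19000e-01]
 [ 1.00000e-03  9.63000e-01  2.71000e-01 -6.84640e+01]
 [-0.00000e+00 -2.71000e-01  9.63000e-01 -1.77413e+02]
 [ 0.00000e+00  0.00000e+00  0.00000e+00  1.00000e+00]]
```

View pics/w7z.png

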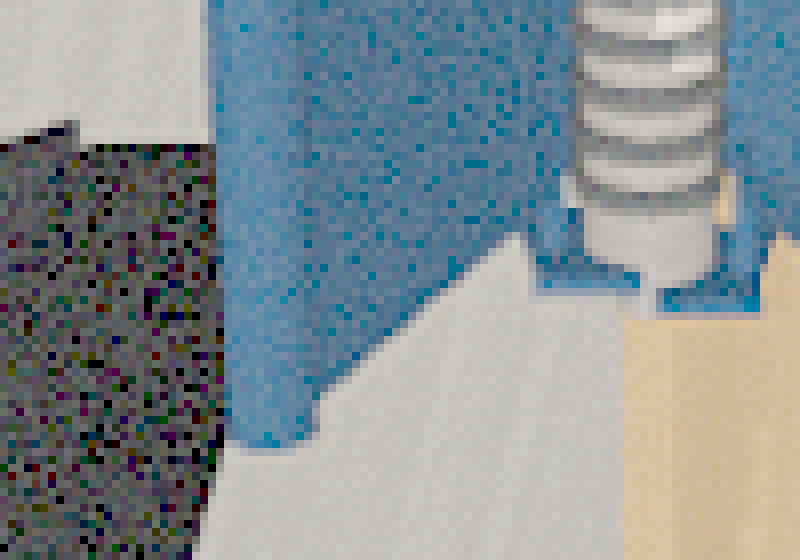

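At 48 mm the handles have not moved, so the finger ends really do pass above them, as the pictures suggested. I'll open up, go down 16 mm and repeat the gentle test.

Emit:
apply_moves(
  motion=[
    [76,0.0002,0.0003,0,0,0,0],
    [76,0.0002,0.0003,0,0,0,0],
    [76,0.0002,0.0003,0.008,0,0,0],
    [76,0.0002,0.0003,0.016,0,0,0],
    [76,0.0002,0.0003,0.016,0,0,0],
    [76,0.0002,0.0003,0.016,0,0,0],
  ],
  grip_force=3,
)

```text
t: 4.95
tool_pos: [418.9, -238.5, 90.2]
ee_rot: [0.992, 0.126, -0.0, -0.0]
wrist_force: [0.6, -0.2, -0.5]
width: 61.7
```

Run:
```python
from h import *
for k in range(2):
  c=shot('wrist','w8');print(c['s']['tool_pos'],c['s']['wrist_force'].round(2),c['s']['width'],c['s']['ft_torque'].round(3))
i=(c['img'][:,:,::-1].astype(float)/255)**.5*255
cv2.imwrite('pics/w8c.png',cv2.resize(i.astype(np.uint8)[180:380,220:420],None,fx=3,fy=3,interpolation=cv2.INTER_CUBIC))
c=shot('scene','scene8')
i=c['img'][:,:,::-1].astype(float)/255
cv2.imwrite('pics/s8g.png',cv2.resize((i**0.5*255).astype(np.uint8)[210:330,110:260],None,fx=5,fy=5,interpolation=cv2.INTER_CUBIC))
```

```text
[ 418.94910688 -238.45757354   90.20689087] [ 0.57 -0.15 -0.48] 61.707184618537134 [-0.073 -0.077 -0.012]
[ 418.98636465 -238.53697776   90.35537653] [-0.04 -0.87  0.61] 61.855513045962546 [-0.008 -0.075 -0.015]
```

View pics/w8c.png

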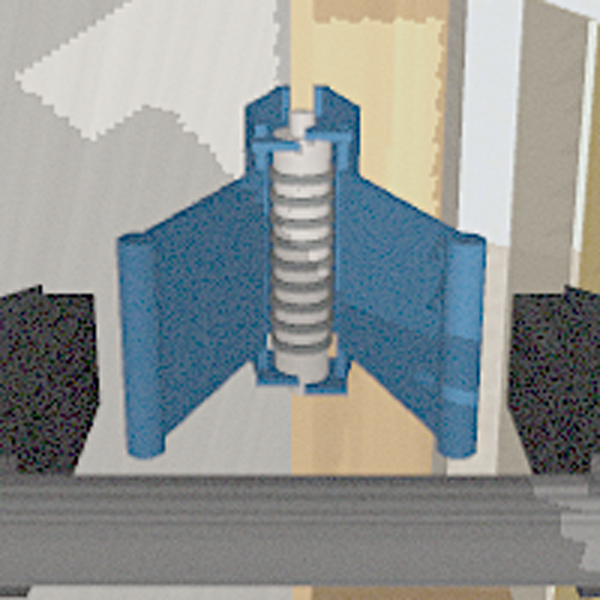

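View pics/s8g.png

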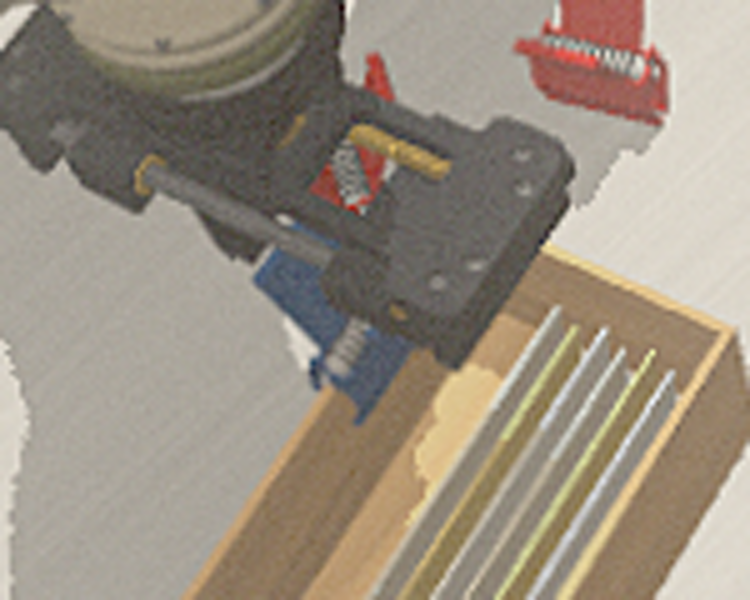

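Emit:
apply_moves(
  motion=[
    [90,-0.0002,0,0,0,0,0],
    [100,-0.0002,0,0,0,0,0],
    [108,-0.0002,0,0,0,0,0],
    [108,-0.0002,0,0,0,0,0],
  ],
  grip_force=3,
)

```text
t: 5.6
tool_pos: [418.8, -238.5, 90.4]
ee_rot: [0.992, 0.126, 0.0, 0.0]
wrist_force: [-0.2, 0.1, 2.7]
width: 52.7
```

Run:
```python
from h import *
for k in range(2):
  c=shot('wrist','w9');print(c['s']['tool_pos'],c['s']['wrist_force'].round(2),c['s']['width'],c['s']['ft_torque'].round(3))
i=(c['img'][:,:,::-1].astype(float)/255)**.5*255
cv2.imwrite('pics/w9c.png',cv2.resize(i.astype(np.uint8)[180:380,220:420],None,fx=3,fy=3,interpolation=cv2.INTER_CUBIC))
```

```text
[ 418.77013249 -238.53731311   90.35079789] [-0.23  0.15  2.67] 52.655808970640585 [-0.003 -0.019 -0.03 ]
[ 418.73076313 -238.52779093   90.32609812] [-0.77 -1.16  1.25] 52.82896325913637 [-0.036 -0.022 -0.058]
```

View pics/w9c.png

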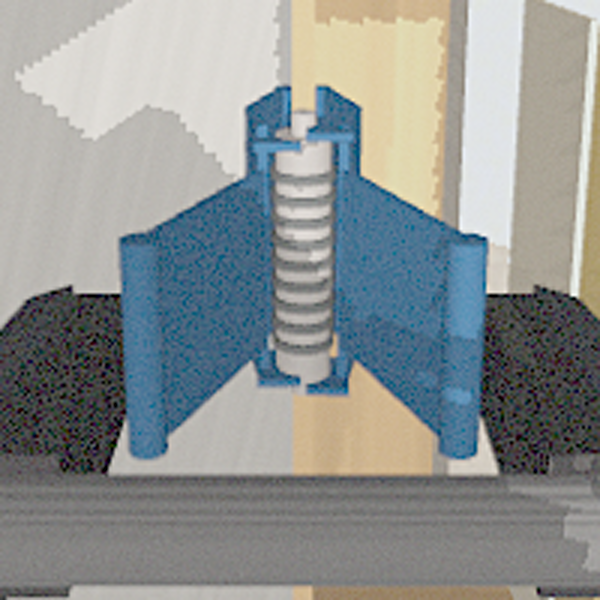

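The fingers now stop on the handles at 52.7 mm, so the usable finger end lies about 20–28 mm above the nominal TCP. I'll open, go another 14 mm lower for a full pad grip, and check.

Emit:
apply_moves(
  motion=[
    [78,0,0,0,0,0,0],
    [78,0,0,0,0,0,0],
    [78,0,0,0.007,0,0,0],
    [78,0,0,0.014,0,0,0],
    [78,0,0,0.014,0,0,0],
    [78,0,0,0.014,0,0,0],
  ],
  grip_force=3,
)

```text
t: 6.45
tool_pos: [418.8, -238.5, 76.2]
ee_rot: [0.992, 0.126, -0.0, -0.0]
wrist_force: [-0.4, -0.3, -0.3]
width: 61.7
```

Run:
```python
from h import *
for k in range(2):
  c=shot('wrist','w10');print(c['s']['tool_pos'],c['s']['wrist_force'].round(2),c['s']['width'],c['s']['ft_torque'].round(3))
i=(c['img'][:,:,::-1].astype(float)/255)**.5*255
cv2.imwrite('pics/w10c.png',cv2.resize(i.astype(np.uint8)[180:380,220:420],None,fx=3,fy=3,interpolation=cv2.INTER_CUBIC))
```

```text
[ 418.77437656 -238.52226212   76.21829619] [-0.42 -0.3  -0.35] 61.66387276820073 [-0.041 -0.073  0.023]
[ 418.78869107 -238.5652257    76.32092569] [ 0.34  0.47 -0.31] 61.289672067184 [-0.063 -0.08  -0.003]
```

View pics/w10c.png

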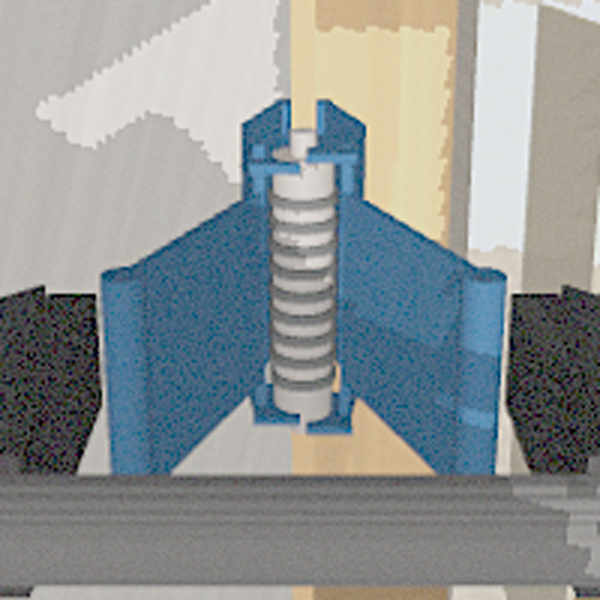

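Emit:
apply_moves(
  motion=[
    [100,-0.0002,0,0,0,0,0],
    [120,-0.0002,0,0,0,0,0],
    [140,-0.0002,0,-0.001,0,0,0],
    [160,-0.0002,0,-0.002,0,0,0],
    [180,-0.0002,0,-0.003,0,0,0],
    [200,-0.0002,0,-0.004,0,0,0],
    [215,-0.0002,0,-0.004,0,0,0],
    [215,-0.0002,0,-0.004,0,0,0],
  ],
  grip_force=25,
)

```text
t: 7.55
tool_pos: [419.9, -239.3, 82.5]
ee_rot: [0.992, 0.126, 0.002, 0.002]
wrist_force: [-0.9, 4.2, 19.6]
width: 17.1
```

Run:
```python
from h import *
for k in range(2):
  c=shot('wrist','w11');print(c['s']['tool_pos'],c['s']['wrist_force'].round(2),c['s']['width'],c['s']['ft_torque'].round(3))
i=(c['img'][:,:,::-1].astype(float)/255)**.5*255
cv2.imwrite('pics/w11c.png',cv2.resize(i.astype(np.uint8)[130:430,170:470],None,fx=2,fy=2,interpolation=cv2.INTER_CUBIC))
c=shot('scene','scene11')
i=c['img'][:,:,::-1].astype(float)/255
cv2.imwrite('pics/s11g.png',cv2.resize((i**0.5*255).astype(np.uint8)[210:330,110:260],None,fx=5,fy=5,interpolation=cv2.INTER_CUBIC))
```

```text
[ 419.92551956 -239.25299354   82.49242775] [-0.88  4.22 19.61] 17.055201543939564 [ 0.525 -0.066  0.015]
[ 419.92396965 -239.25783555   82.49056175] [-0.51  3.44 18.48] 17.303140475142705 [ 0.495 -0.119  0.006]
```

View pics/w11c.png

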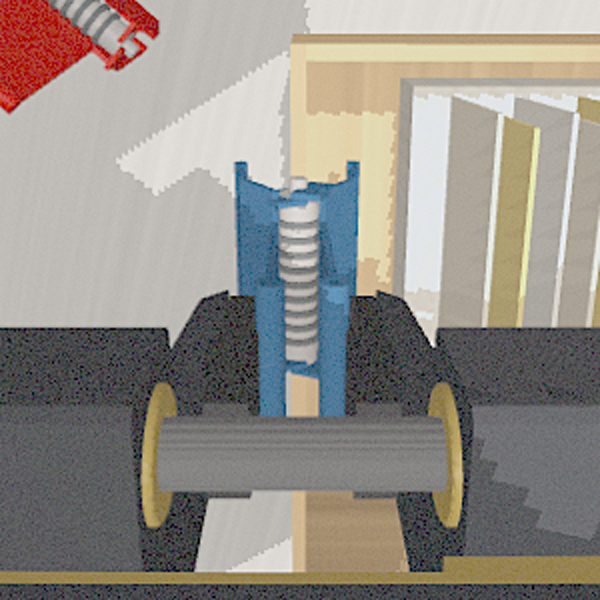

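View pics/s11g.png

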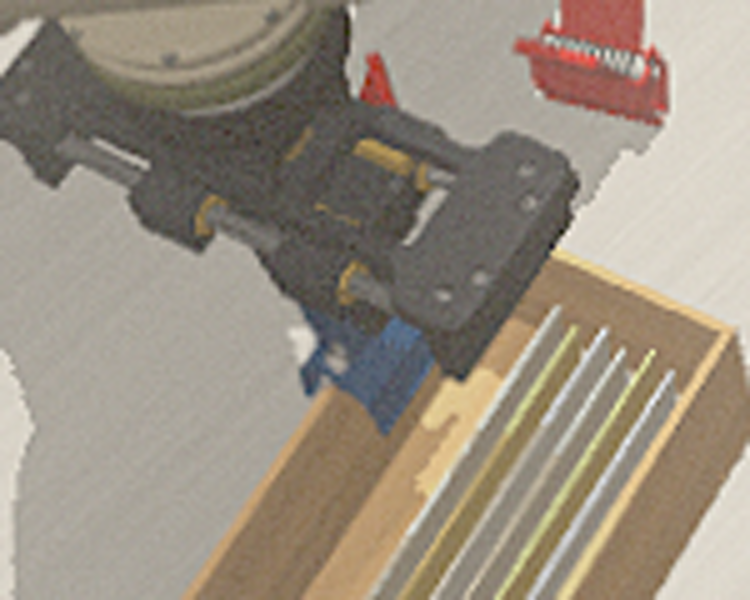

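The clip is wide open (17 mm at the handles, at the stop) and still seated on the wall, with ≈19 N of vertical push. I'll lift straight up.

Emit:
apply_moves(
  motion=[
    [220,-0.0002,0,-0.007,0,0,0],
    [220,-0.0002,0,-0.014,0,0,0],
    [220,-0.0002,0,-0.03,0,0,0],
    [220,-0.0002,0,-0.06,0,0,0],
    [220,-0.0002,0,-0.09,0,0,0],
    [220,-0.0002,0,-0.115,0,0,0],
    [220,-0.0002,0,-0.115,0,0,0],
  ],
  grip_force=25,
)

```text
t: 8.57
tool_pos: [418.7, -239.0, 196.4]
ee_rot: [0.992, 0.126, 0.001, 0.001]
wrist_force: [0.2, -0.5, -0.9]
width: 17.3
```

Run:
```python
from h import *
for k in range(2):
  c=shot('wrist','w12');print(c['s']['tool_pos'],c['s']['wrist_force'].round(2),c['s']['width'],c['s']['ft_torque'].round(3),c['s']['ee_rot'])
i=(c['img'][:,:,::-1].astype(float)/255)**.5*255
cv2.imwrite('pics/w12c.png',cv2.resize(i.astype(np.uint8)[130:430,170:470],None,fx=2,fy=2,interpolation=cv2.INTER_CUBIC))
c=shot('scene','scene12')
i=c['img'][:,:,::-1].astype(float)/255
cv2.imwrite('pics/s12g.png',cv2.resize((i**0.5*255).astype(np.uint8)[150:380,60:280],None,fx=2.6,fy=2.6,interpolation=cv2.INTER_CUBIC))
```

```text
[ 418.74444246 -238.99967584  196.413127  ] [ 0.18 -0.48 -0.88] 17.270526807442977 [-0.025 -0.07   0.021] [9.92070632e-01 1.25671916e-01 9.66935975e-04 1.22291895e-03]
[ 418.28226566 -238.59392591  195.07314351] [-0.35  0.79 -0.14] 17.259630559791862 [-0.027 -0.123 -0.021] [9.92075124e-01 1.25645896e-01 1.31940721e-04 2.01794771e-04]
```

View pics/w12c.png

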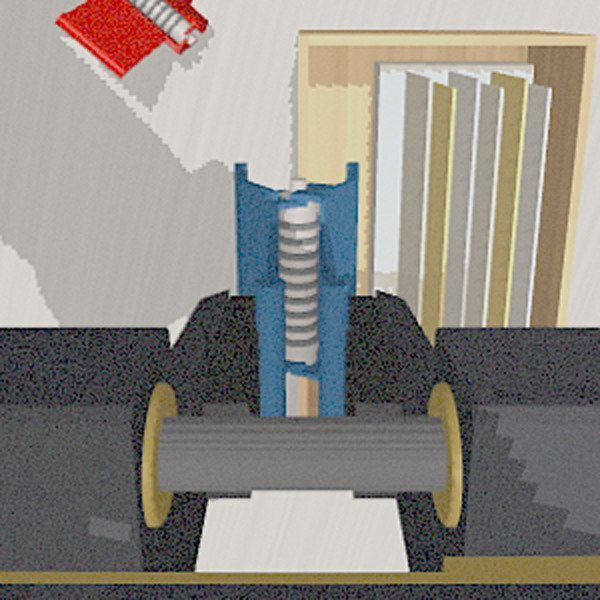

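View pics/s12g.png

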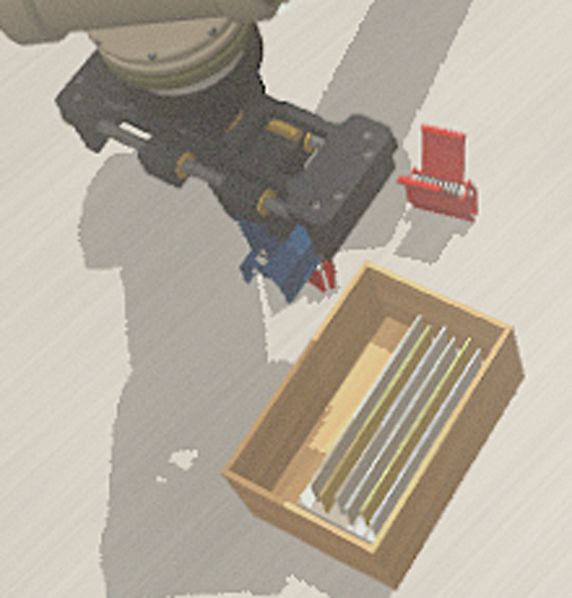

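The clip is free and held open: coil at crop (300,275), lips spread at (235,165) and (358,165), width 17.3. Next I'll go to a viewing pose over the orange card.

Run:
```python
from h import *
s=manip.read_state();print(s['tool_pos'])
cmd([542,212,218],14.6)
```

```text
[ 417.88951931 -238.21338187  194.03761107]
shift m [ 0.23240886 -0.40509853 -0.0234734 ] turn [-0.0019  0.0012 -0.0028] pos [ 417.89 -238.21  194.04] yaw 14.44 z [-0.0016  0.0015 -1.    ]
```

Emit:
apply_moves(
  motion=[
    [220,0.015,-0.025,-0.012,0,0,0],
    [220,0.043,-0.075,-0.024,0,0,0],
    [220,0.072,-0.125,-0.024,0,0,0],
    [220,0.1,-0.175,-0.024,0,0,0],
    [220,0.129,-0.225,-0.024,0,0,0],
    [220,0.158,-0.275,-0.024,0,0,0],
    [220,0.187,-0.325,-0.024,0,0,0],
    [220,0.21,-0.365,-0.024,0,0,0],
  ],
)

```text
t: 9.72
tool_pos: [530.5, 169.4, 217.7]
ee_rot: [0.992, 0.126, -0.001, -0.0]
wrist_force: [0.2, -1.3, -1.0]
width: 17.5
```

Emit:
apply_moves(
  motion=[
    [220,0.015,-0.026,0,0,0,0],
    [220,0.0224,-0.04,0,0,0,-0.003],
    [220,0.0224,-0.04,0,0,0,-0.003],
    [220,0.0224,-0.04,0,0,0,-0.003],
  ],
)

```text
t: 10.22
tool_pos: [542.3, 210.5, 219.1]
ee_rot: [0.992, 0.127, -0.0, 0.0]
wrist_force: [0.5, -0.3, -0.3]
width: 16.9
```

Run:
```python
from h import *
for k in range(2):
  c=shot('wrist','w13');print(c['s']['tool_pos'],c['s']['wrist_force'].round(2),c['s']['width'],c['s']['ee_rot'],c['s']['joint_vel'].round(3))
i=(c['img'][:,:,::-1].astype(float)/255)**.6*255
cv2.imwrite('pics/w13g.png',i.astype(np.uint8))
```

```text
[542.29838144 210.52740558 219.07723286] [ 0.49 -0.29 -0.3 ] 16.863643143955915 [ 9.91946676e-01  1.26655799e-01 -2.75149714e-04  1.57400245e-04] [-0.006 -0.007 -0.001 -0.     0.001  0.002]
[542.34127163 210.45652069 219.23962541] [-0.15 -0.31 -0.06] 16.766927405082157 [ 9.91965555e-01  1.26508145e-01 -1.37222935e-04  9.52828011e-05] [-0.002 -0.003 -0.004  0.     0.001  0.003]
```

View pics/w13g.png

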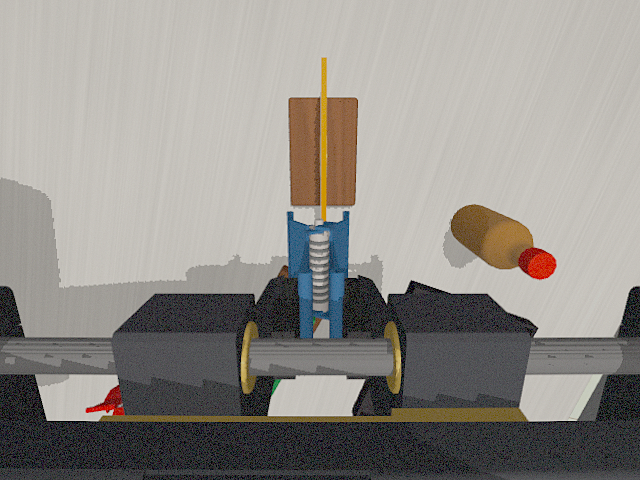

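```bash
python3 - <<'E'
from h import *
c=load('w13');i=c['img'].astype(int)
m=(i[:,:,0]>i[:,:,2]*2+40)&(i[:,:,0]>i[:,:,1]*1.2)&(i[:,:,1]>60)
pts=[]
for r in range(50,222,10):
  q=np.where(m[r,300:350])[0]
  if len(q): pts.append((300+(q.min()+q.max())/2,r)); print(r,300+q.min(),300+q.max())
q=np.where(m[:,324])[0];print(q.min(),q[q<260].max())
X=onz(c,pts[1:],130);l=np.polyfit(X[:,1],X[:,0],1);print('dx/dy',l,'yaw',np.degrees(np.arctan2(1,l[0])),X[[0,-1]])
print('far end',onz(c,[(324,q.min())],130))
print('foot',onz(c,[(289,98),(357,98),(355.5,206),(290.5,206)],22), onz(c,[(289,98),(357,98),(355.5,206),(290.5,206)],22).mean(0))
R=Ro.from_quat(c['s']['ee_rot']).as_matrix();T=c['s']['tool_pos'];print((onz(c,pts[1:],130)-T)@R)
E
python3 - <<'E'
import cv2
i=cv2.imread('pics/w13g.png');cv2.imwrite('pics/w13z.png',cv2.resize(i[190:340,260:380],None,fx=4,fy=4,interpolation=cv2.INTER_CUBIC))
E
```

```text
60 322 326
70 322 326
80 322 326
90 322 326
100 310 338
110 311 326
120 311 340
130 321 338
140 321 327
150 321 339
160 321 326
170 321 326
180 321 326
190 321 326
200 321 326
210 321 325
220 323 325
58 220
dx/dy [-2.57921719e-01  5.99380272e+02] yaw 104.46262302755659 [[516.54369424 319.82494284 130.        ]
 [543.5298307  216.48786982 130.        ]]
far end [[514.61892036 327.19718867 130.        ]]
foot [[485.81141505 303.74427394  22.        ]
 [551.20227257 320.65195231  22.        ]
 [579.78864667 215.4873497   22.        ]
 [512.13589551 197.99705916  22.        ]] [532.23455745 259.47015878  22.        ]
[[   2.50427491 -112.35622424   89.22155002]
 [   2.51519422 -105.91409101   89.2225409 ]
 [   2.52630768  -99.38547298   89.22354507]
 [   2.53761978  -92.76820149   89.22456286]
 [  -1.37126172  -86.06285892   89.22675599]
 [   3.63763606  -79.25798822   89.2263217 ]
 [   6.54924811  -72.35932348   89.22652341]
 [   2.58495015  -65.36675527   89.22877728]
 [   6.99850213  -58.2684521    89.22856471]
 [   2.24047211  -51.07266999   89.23108516]
 [   2.25056459  -43.76797995   89.23220939]
 [   2.26084943  -36.35456255   89.23335034]
 [   2.27133154  -28.82951531   89.23450846]
 [   2.28201601  -21.18983494   89.23568421]
 [   1.90919733  -13.43268328   89.23699174]
 [   2.69072958   -5.55375617   89.23797597]]
```

View pics/w13z.png

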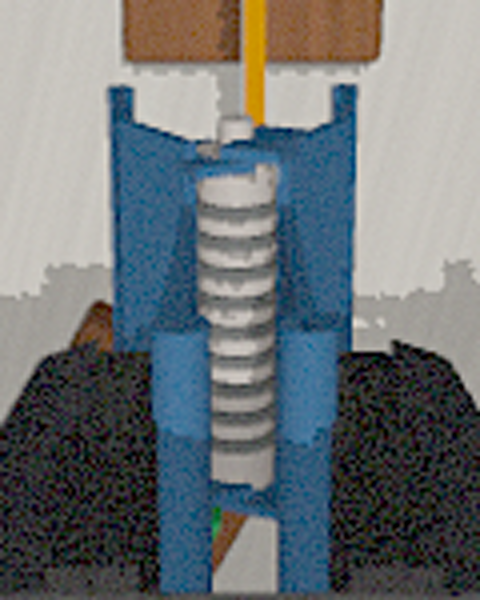

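Run:
```python
from h import *
def rng(fn,px,tz):
  c=load(fn);R=Ro.from_quat(c['s']['ee_rot']).as_matrix();T=c['s']['tool_pos'];o,d=ray(c,px);o=(o-T)@R;d=d@R
  return (o+d*((tz-o[2])/d[:,2])[:,None])
k=rng('w10',[(320.7,224.7),(320.7,316.3)],76.3-90);print(k.round(2),np.diff(k[:,1]))
for z in(-12.5,-10,-7.5,-5,-2.5):
  k=rng('w13',[(319,219.5),(319,310.7)],z);print(z,k.round(2),np.diff(k[:,1]))
# jaw far corners: outer px (288,211),(349,211) jaws 50 wide
for z in(20,24,28,32): print(z,rng('w13',[(287.5,211.5),(349,211.5)],z).round(2))
for z in(-45,-40): print('handles far',z,rng('w13',[(298.5,272.5),(344,272.5)],z).round(2))
```

```text
[[  0.13 -27.54 -13.7 ]
 [  0.1   20.98 -13.7 ]] [48.51791018]
-12.5 [[ -0.68 -29.8  -12.5 ]
 [ -0.78  18.42 -12.5 ]] [48.22552544]
-10 [[ -0.69 -29.22 -10.  ]
 [ -0.79  19.74 -10.  ]] [48.9566024]
-7.5 [[ -0.71 -28.63  -7.5 ]
 [ -0.81  21.06  -7.5 ]] [49.68767935]
-5 [[ -0.72 -28.05  -5.  ]
 [ -0.82  22.37  -5.  ]] [50.4187563]
-2.5 [[ -0.73 -27.46  -2.5 ]
 [ -0.84  23.69  -2.5 ]] [51.14983325]
20 [[-18.75 -26.87  20.  ]
 [ 16.24 -26.84  20.  ]]
24 [[-19.13 -26.03  24.  ]
 [ 16.56 -26.    24.  ]]
28 [[-19.51 -25.18  28.  ]
 [ 16.89 -25.16  28.  ]]
32 [[-19.9  -24.34  32.  ]
 [ 17.22 -24.31  32.  ]]
handles far -45 [[ -8.78 -15.64 -45.  ]
 [  9.45 -15.63 -45.  ]]
handles far -40 [[ -9.12 -13.65 -40.  ]
 [  9.8  -13.63 -40.  ]]
```

Run:
```python
from h import *
c=shot('scene','scene13');print(c['s']['tool_pos'])
T=c['s']['tool_pos'];p=proj(c,[T])[0];print(p)
x,y=(p-[70,60]).astype(int)
i=c['img'][:,:,::-1].astype(float)/255
print(x,y);cv2.imwrite('pics/s13g.png',cv2.resize((i**0.5*255).astype(np.uint8)[y:y+120,x:x+140],None,fx=5,fy=5,interpolation=cv2.INTER_CUBIC))
```

```text
[542.37270896 210.53229312 219.35774126]
[397.5324514  111.98763648]
327 51
```

View pics/s13g.png

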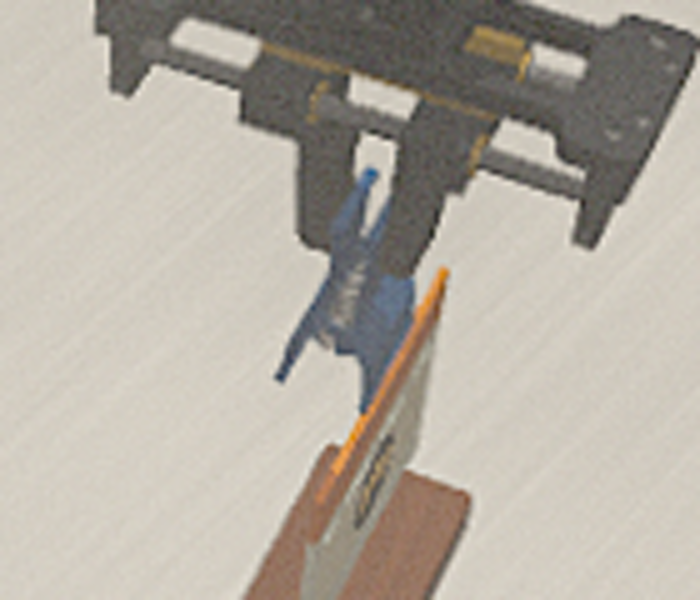

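Run:
```python
from h import *
c=load('scene13');R=Ro.from_quat(c['s']['ee_rot']).as_matrix();T=c['s']['tool_pos']
f=lambda p:np.array(p)/5+[327,51]-.4
def yp(px,ty):
  o,d=ray(c,f([px]));o=(o-T)@R;d=d@R
  return (o+d*((ty-o[:1*0+2][1]*1)/d[:,1])[:,None])[0].round(1)
for n,p,y in(('lipL',(278,380),25),('lipR',(364,412),25),('coil end',(322,342),24),('handleL top',(370,170),17),('fingerL bottom',(315,248),9),('fingerR bottom',(403,278),9)): print(n,yp(p,y))
# check scene calibration with card near end top corner and foot
print(proj(c,[[549.5,192.0,130],[514.6,327.2,130]]), f([(322,497),(443,270)]))
```

```text
lipL [-17.7  25.   23. ]
lipR [16.1 25.  23.8]
coil end [-3.4 24.  -2.8]
handleL top [  3.2  17.  -82.7]
fingerL bottom [-14.9   9.  -31.2]
fingerR bottom [ 18.3   9.  -31.2]
[[390.06905817 151.75784571]
 [415.48040864 105.0238299 ]] [[391.  150. ]
 [415.2 104.6]]
```

The scene view shows the clip hanging upright between the fingers, lips near (382,127) and (399,133) px. The card edge centre measures (532,259.5). I'll shift over its middle, correct the ~1° tilt, and stop just above the edge to check.

Emit:
apply_moves(
  motion=[
    [220,0.003,-0.03,0,0,0.01,0],
    [220,0.0032,-0.0502,0,0,0.02,0],
    [220,0.0032,-0.0502,0.02,0,0.02,0],
    [220,0.0032,-0.0502,0.04,0,0.02,0],
    [220,0.0032,-0.0502,0.052,0,0.02,0],
    [220,0.0032,-0.0502,0.052,0,0.02,0],
    [220,0.0032,-0.0502,0.052,0,0.02,0],
  ],
)

```text
t: 11.25
tool_pos: [533.2, 261.0, 168.1]
ee_rot: [0.992, 0.127, 0.011, -0.001]
wrist_force: [0.2, -1.1, -0.0]
width: 17.0
```

```bash
cat > look.py <<'E'
from h import *
import sys
n=sys.argv[1]
for k in range(2):
  c=shot('wrist','w'+n);s=c['s'];print(s['t'],s['tool_pos'],s['wrist_force'].round(2),s['width'],s['joint_vel'].round(3),(Ro.from_quat(s['ee_rot']).as_matrix()).round(4)[:,2])
i=(c['img'][:,:,::-1].astype(float)/255)**.5*255
cv2.imwrite(f'pics/w{n}z.png',cv2.resize(i.astype(np.uint8)[150:340,240:400],None,fx=3.5,fy=3.5,interpolation=cv2.INTER_CUBIC))
c=shot('scene','scene'+n)
i=c['img'][:,:,::-1].astype(float)/255
cv2.imwrite(f'pics/s{n}g.png',cv2.resize((i**0.5*255).astype(np.uint8)[80:200,340:480],None,fx=5,fy=5,interpolation=cv2.INTER_CUBIC))
E
python3 look.py 14
```

```text
11.25 [533.24511664 260.98086611 168.06809853] [ 0.25 -1.06 -0.02] 17.045864406701032 [ 0.    -0.003 -0.     0.    -0.003 -0.   ] [ 0.0207  0.0053 -0.9998]
11.3 [533.22175566 261.00229682 168.11059618] [ 0.24  0.11 -0.81] 17.140883819209254 [ 0.001  0.     0.003  0.002 -0.002 -0.   ] [ 0.0208  0.0054 -0.9998]
```

View pics/w14z.png

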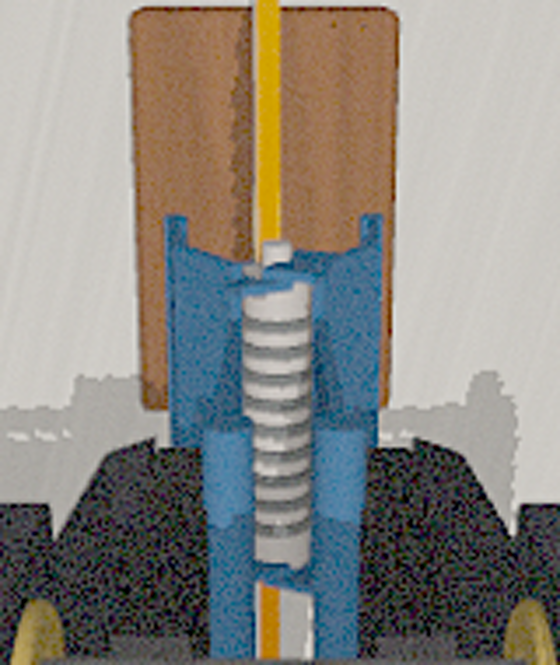

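View pics/s14g.png

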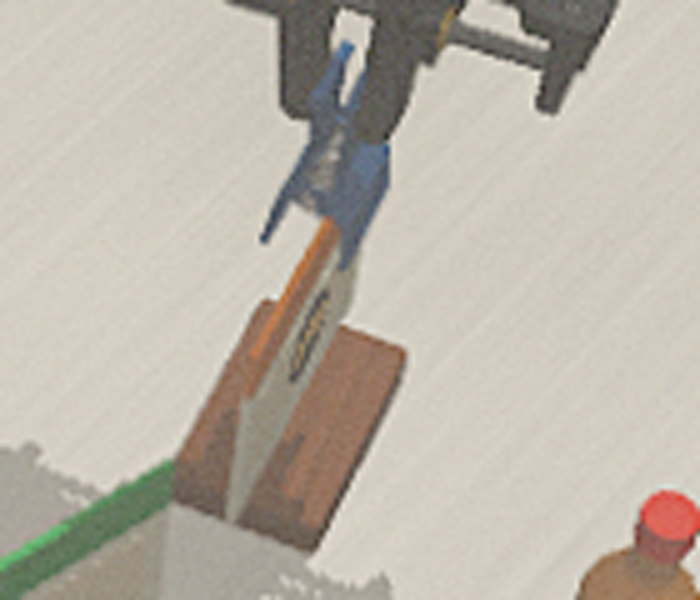

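```bash
cat > off.py <<'E'
from h import *
def tp(c,px,tz):
  R=Ro.from_quat(c['s']['ee_rot']).as_matrix();T=c['s']['tool_pos'];o,d=ray(c,[px]);o=(o-T)@R;d=d@R
  return T+R@((o+d*((tz-o[2])/d[:,2])[:,None])[0])
u=np.array([np.cos(np.radians(14.55)),np.sin(np.radians(14.55)),0]);v=np.array([u[1],-u[0],0])
def rep(fn,g,edge,lipL,lipR,coil,hL,hR):
  c=load(fn); E=[onz(c,[g(p)],130)[0] for p in edge]
  for n,X in(('edge a',E[0]),('edge b',E[1]),('lipL',tp(c,g(lipL),25)),('lipR',tp(c,g(lipR),25)),('coil',tp(c,g(coil),-9)),('hL',tp(c,g(hL),-45)),('hR',tp(c,g(hR),-45))):
    print(n,X.round(1),'u',round(X@u,2),'v',round(X@v,2))
E
python3 - <<'E'
from off import *
g=lambda p:np.array(p)/3.5+[240,150]-.36
rep('w14',g,[(268.5,20),(269,225)],(165,216),(383,216),(277,420),(204,430),(367,430))
c=load('scene14');R=Ro.from_quat(c['s']['ee_rot']).as_matrix();T=c['s']['tool_pos']
f=lambda p:np.array(p)/5+[340,80]-.4
for n,p,y in(('lipL',(264,241),25),('lipR',(343,268),25),('fingL',(295,118),9)):
  o,d=ray(c,f([p]));o=(o-T)@R;d=d@R;X=(o+d*((y-o[1])/d[:,1])[:,None])[0];print(n,X.round(1),(T+R@X).round(1))
E
```

```text
edge a [517.3 315.9 130. ] u 580.05 v -175.79
edge b [526.2 281.4 130. ] u 580.03 v -140.18
lipL [508.2 281.3 142.7] u 562.58 v -144.55
lipR [543.4 290.4 143.5] u 598.9 v -144.56
coil [531.5 263.5 177.1] u 580.65 v -121.5
hL [519.6 273.6 212.9] u 571.71 v -134.3
hR [537.7 278.3 213.3] u 590.37 v -134.31
lipL [-17.2  25.   22.3] [523.3 232.6 145.4]
lipR [15.7 25.  22.5] [555.2 240.9 145.9]
fingL [-15.2   9.  -30.8] [520.1 248.3 198.5]
```

Edge line at u=580.0, lips' midpoint at 580.7, handles at 581.0, so the clip is upright and centred to about 0.7 mm. Now I'll lower it slowly by 26 mm with those small corrections.

Emit:
apply_moves(
  motion=[
    [220,-0.0007,0.001,0.001,0,0,0],
    [220,-0.0008,0.001,0.007,0,0,0],
    [220,-0.0009,0.001,0.013,0,0,0],
    [220,-0.0011,0.001,0.02,0,0,0],
    [220,-0.0012,0.001,0.026,0,0,0],
    [220,-0.0012,0.001,0.026,0,0,0],
    [220,-0.0012,0.001,0.026,0,0,0],
  ],
)

```text
t: 12.28
tool_pos: [532.6, 259.8, 141.4]
ee_rot: [0.992, 0.127, 0.01, -0.001]
wrist_force: [0.2, 0.1, -0.7]
width: 17.2
```

```bash
python3 look.py 15
```

```text
12.275 [532.55722909 259.84750842 141.38341294] [ 0.24  0.12 -0.67] 17.209894222562127 [ 0.    -0.002 -0.002  0.001 -0.001 -0.001] [ 0.0197  0.0051 -0.9998]
12.325 [532.58154662 259.86059325 141.48148392] [-0.34  0.62 -0.59] 17.116489989183517 [ 0.002 -0.002 -0.001 -0.001 -0.001  0.   ] [ 0.0198  0.0052 -0.9998]
```

View pics/w15z.png

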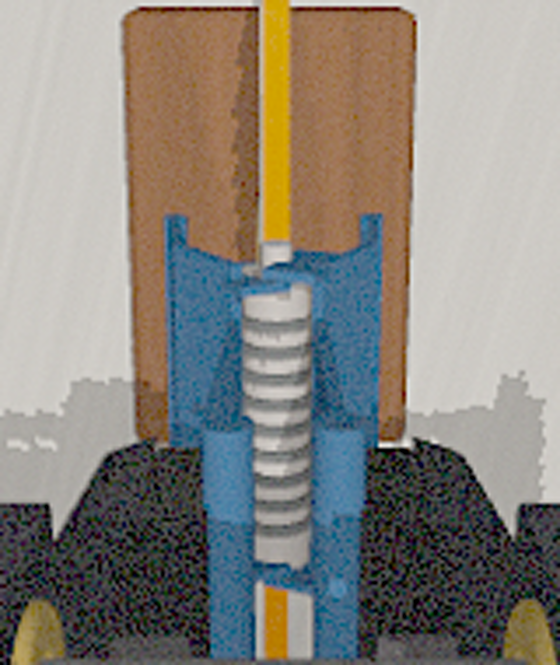

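View pics/s15g.png

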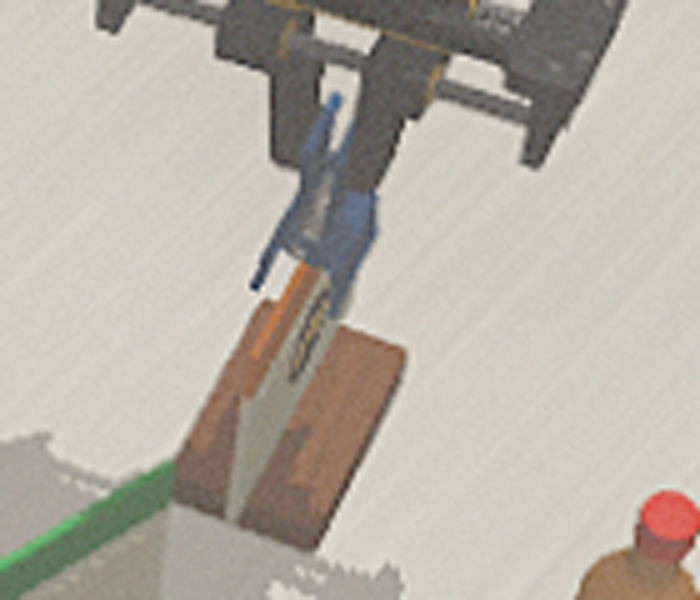

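Run:
```python
from off import *
g=lambda p:np.array(p)/3.5+[240,150]-.36
rep('w15',g,[(274.5,20),(275,225)],(165,216),(383,216),(277,420),(204,430),(367,430))
c=load('scene15');R=Ro.from_quat(c['s']['ee_rot']).as_matrix();T=c['s']['tool_pos']
f=lambda p:np.array(p)/5+[340,80]-.4
for n,p in(('card top a',(305,263)),('card top near corner',(245,392))):
  o,d=ray(c,f([p]));X=(o+d*((578.2-o@u)/(d@u))[:,None])[0];print(n,X.round(1),'v',X@v)
for n,p,y in(('lipL',(255,288),25),('lipR',(335,316),25),('coil',(298,250),24)):
  o,d=ray(c,f([p]));o=(o-T)@R;d=d@R;X=(o+d*((y-o[1])/d[:,1])[:,None])[0];X=T+R@X;print(n,X.round(1),'u,v',X@u,X@v)
i=cv2.imread('pics/scene15.png').astype(float)/255
cv2.imwrite('pics/s15h.png',cv2.resize((i**0.5*255).astype(np.uint8)[110:170,370:440],None,fx=10,fy=10,interpolation=cv2.INTER_CUBIC))
w=cv2.imread('pics/w15.png');cv2.imwrite('pics/w15f.png',w)
t=shot('top','top15');print(manip.read_state()['t'])
```

```text
edge a [516.9 316.2 130. ] u 579.76 v -176.25
edge b [524.8 286.  130. ] u 579.79 v -145.03
lipL [507.6 280.1 116.1] u 561.65 v -143.61
lipR [542.7 289.2 116.8] u 597.97 v -143.62
coil [530.9 262.3 150.5] u 579.75 v -120.55
hL [519.  272.5 186.3] u 570.85 v -133.36
hR [537.1 277.2 186.7] u 589.51 v -133.36
card top a [531.9 252.3 122.3] v -110.54067276146677
card top near corner [547.  194.2 107.2] v -50.52340222071728
lipL [522.9 231.5 118.5] u,v 564.2597260504259 -92.68722954973788
lipR [555.8 240.1 118.9] u,v 598.296409381106 -92.72426351827161
coil [536.9 236.2 147. ] u,v 579.0100673236042 -93.70361715114792
12.475
```

View pics/s15h.png

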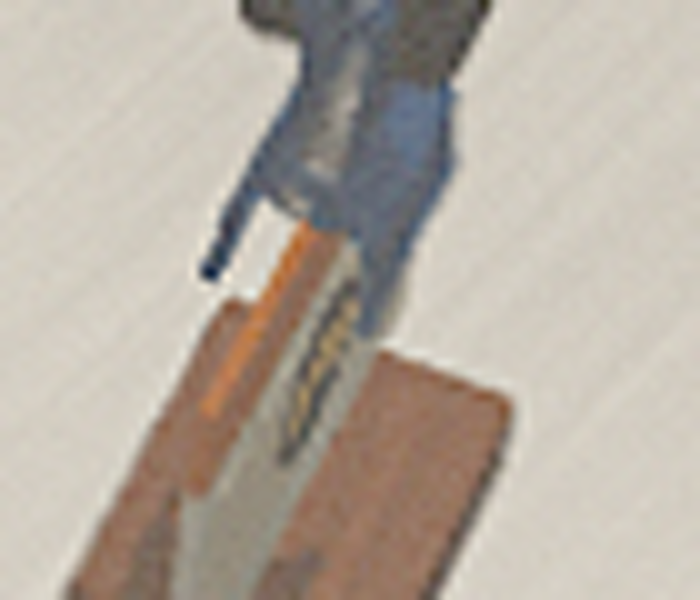

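View pics/top15.png

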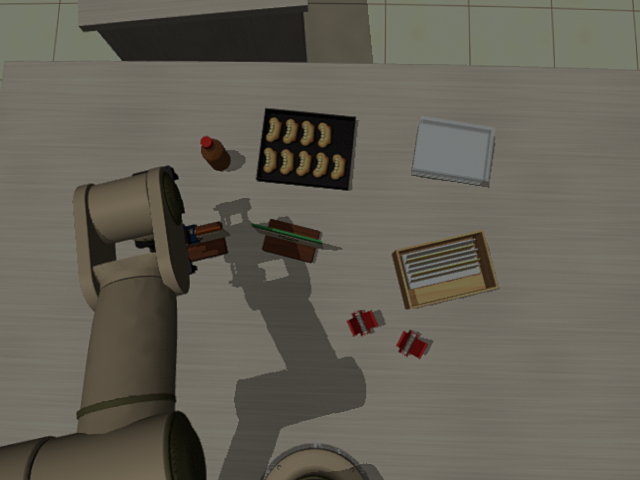

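View pics/w15f.png

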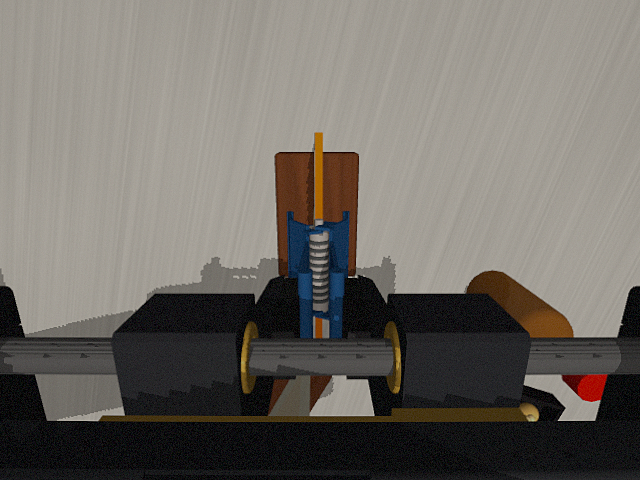

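Run:
```python
from off import *
c=load('scene15');k=lambda p:((p-[370,110])*10+4.5).round(0)
uv=lambda a,b,z:u*a+v*b+np.array([0,0,z])
print('edge proj near corner, clip near plane',k(proj(c,[uv(579.8,-47.5,130),uv(579.8,-92.9,130)])))
for z in(117,120,148): print(z,k(proj(c,[uv(562.5,-92.9,z),uv(579.8,-92.9,z),uv(597,-92.9,z)])).tolist())
b=load('w15');X=onz(b,[(318.7,132.5)],130)[0];print('far end',X,X@v,'center v',X@v+70)
for n,a in(('rim now',[(392.6,252.9),(482.6,230.5),(498.6,287.7),(406.2,308.6)]),): pass
a=load('top0')['img'].astype(int);t=load('top15')['img'].astype(int)
d=np.abs(a-t).sum(2)
for n,(x,y,w,h) in dict(box=(385,225,120,95),tray=(250,100,110,95),packs=(405,110,95,80),bottle=(195,130,50,45),green=(245,215,85,50)).items(): print(n,(d[y:y+h,x:x+w]>60).sum())
f=lambda i,x,y,w,h,k:cv2.resize(i[y:y+h,x:x+w].astype(np.uint8)[:,:,::-1],None,fx=k,fy=k)
cv2.imwrite('pics/cmp.png',np.hstack([f(a,385,225,120,95,3),f(t,385,225,120,95,3)]))
```

```text
edge proj near corner, clip near plane [[203. 423.]
 [290. 263.]]
117 [[202.0, 278.0], [283.0, 307.0], [364.0, 336.0]]
120 [[203.0, 268.0], [284.0, 297.0], [365.0, 326.0]]
148 [[217.0, 172.0], [299.0, 201.0], [382.0, 230.0]]
far end [514.33914821 327.43658832 130.        ] -187.7205577761057 center v -117.7205577761057
box 700
tray 0
packs 0
bottle 0
green 1062
```

View pics/cmp.png

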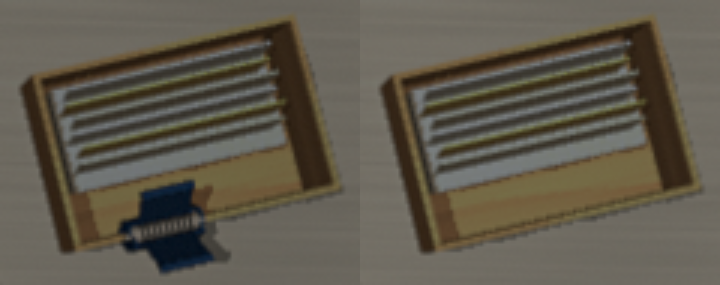

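The edge sits about 15–16 mm above the lips, so half-way needs about 1.5–2 mm more height. The box and the other things have not moved. I'll raise 2 mm and settle.

Emit:
apply_moves(
  motion=[
    [220,0,0.0005,-0.001,0,0,0],
    [220,0,0.0005,-0.002,0,0,0],
    [220,0,0.0005,-0.002,0,0,0],
    [220,0,0.0005,-0.002,0,0,0],
    [220,0,0.0005,-0.002,0,0,0],
  ],
)

```text
t: 13.1
tool_pos: [532.5, 259.3, 143.2]
ee_rot: [0.992, 0.127, 0.01, -0.001]
wrist_force: [0.2, 0.7, -0.8]
width: 17.0
```

```bash
python3 look.py 16
```

```text
13.1 [532.5227213  259.31473483 143.1933974 ] [ 0.24  0.7  -0.81] 17.006325556762107 [-0.001  0.    -0.001  0.001 -0.001 -0.001] [ 0.0193  0.005  -0.9998]
13.15 [532.5159246 259.3221089 143.2051743] [-1.05 -0.51 -1.06] 16.87991375600626 [-0.001 -0.001 -0.    -0.001 -0.001 -0.001] [ 0.0193  0.0051 -0.9998]
```

View pics/w16z.png

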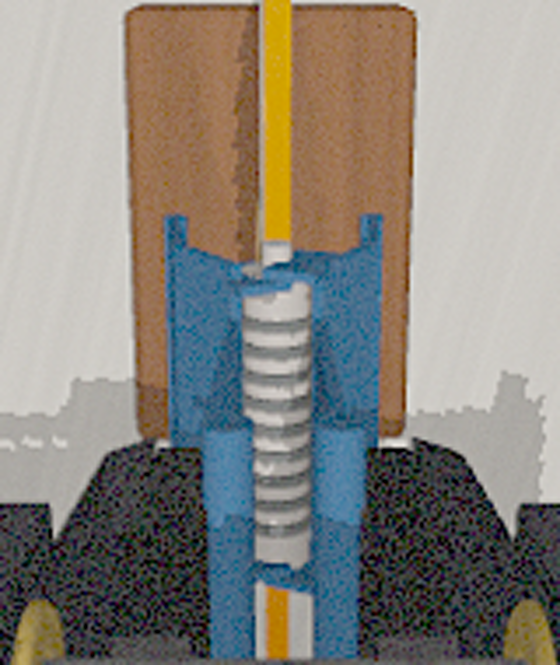

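View pics/s16g.png

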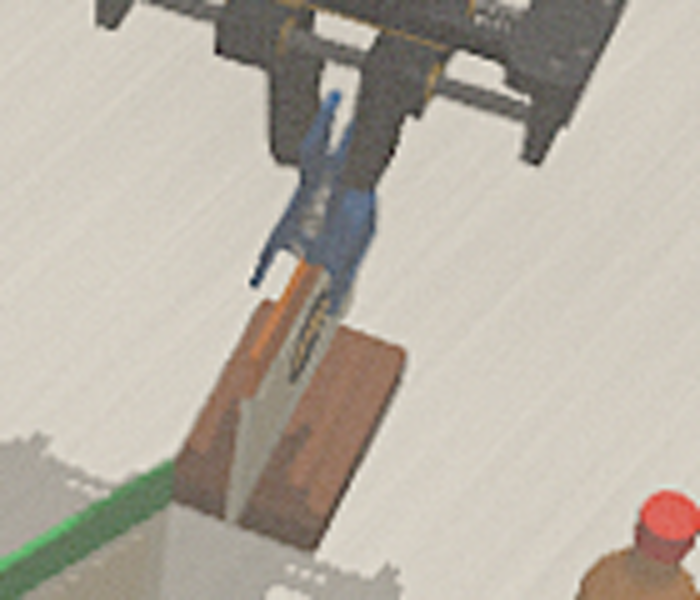

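The card edge (crop x≈276) lies midway between the jaws (188 to 360). The clip is upright and wide open, the arm is at rest with no contact force, and the card is unmoved. Handing in.

```bash
python3 -c "
from rig import manip
print(manip.job_done())"
```

```text
the job is handed in; nothing more can be done
None
```

I squeezed the blue clip open on the box wall, lifted it straight off, and brought it down over the middle of the orange card's top edge. It was handed in there at about 13.2 s, held with 25 N and squeezed to its stop (about 17 mm over the handles).

**Last checks:**
- **Centring:** the last full measurement, taken before a final 2 mm raise, put the card edge within about 0.1 mm of the middle between the jaws and the clip within about 1 mm of the card's middle. The picture after the raise looks the same.
- **Height:** the edge is roughly 13–15 mm up from the lips. My height estimates for the clip differed by up to about 4 mm, so half-way is good only to that.
- **Contact:** the wrist force was about 1 N, which is noise, and the card looked unmoved.
- **Other objects:** comparing the top view before and after, the tray, the packs and the bottle show no change. The box looks the same apart from the missing clip. The green card's patch differed, which I put down to the arm's shadow; the card itself looks in place.

**What disagreed:**
- **Fingers shorter than stated:** the finger ends sat about 20–30 mm above the stated TCP. I found this in the pictures and with a gentle 3 N closing test, and gripped lower to suit.
- **Push on the box:** while the clip opened on the wall it pressed down on the box with about 20 N, which ended on lifting.

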